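# Reload the press-bed bolt feeder

### The job

Reload the T-bolt feeder of the print shop's press bench. First put the gate pin through the holes of both ear plates at the low end of the sloping rails, so that its end sticks out well beyond the far one; then hang every T-bolt from the bench in the slot of the rails, head up across the rails and tail down, all run down towards the gate. Last, fit the square-socket key fully down on the keeper's square shaft, turn the keeper arm counter-clockwise until it lies across the slot above the bolts, and leave the key on it; do not shove the ink tins about.

Things in the scene. Friction and masses are not known exactly. Their poses are not given: they have to be found in the camera images.
- chute: sloping slippery rails of the feeder (fixed): two, each 20 mm wide, 12 thick, either side of an open slot 22 mm wide. Origin in the slot's middle at rail-top level, 145 mm up; +x runs down the slope (20 deg), roughly away from the robot, z square to the rails. Rails from x = -150 (high end) to +120 mm (low open end). Bolts hung by the head slide down, and out if no gate pin is in.
- slot_mouth (a point): middle of the slot at rail-top level, at chute x = -80 mm, uphill of the keeper, where bolts are best put in (axes as the chute). Nothing is under the slot: shanks hang freely. The keeper pedestal, up to 224 mm high, stands 100 mm away to the -y side
- ear_plus (a point): centre of the round 17 mm hole in the ear plate on the chute's +y side (axes as the chute; hole along y). The ear plates stand upright at the rails' outer edges near the low end, 8 mm thick, 40 mm wide, 44 mm high. The +y side is free: the gate pin goes in from there.
- ear_minus (a point): the same in the other ear plate, on the chute's -y side, 72 mm from ear_plus between the plates' middles; both holes are on one line. Their axis is 14 mm above the rail tops, so the pin stops the bolt heads
- keeper (a joint): angle of the keeper arm (rad), a steel bar 18 mm wide, 12 thick, reaching 150 mm from its upright pivot, underside 178 mm above the bench. 0 to 0.25 at the start (beside the chute, pointing downhill); grows counter-clockwise seen from above; stop at 1.55, where it lies across the slot at chute x = -70 mm. Stiff (0.08 N m): stays where it is left
- shaft_foot (a point): foot of the keeper's upright square shaft, on the arm's round hub (42 mm diameter), 194 mm above the bench, on the pivot axis; turns with the arm (x along the arm, z up). Shaft 18 x 18 mm, sides along x and y, 15 mm high, then tapering to 9 x 9 mm over 15 mm more. Pedestal 45 mm wide, on the chute's -y side
- gate_pin: gate pin: steel rod, 12 mm diameter, 120 mm long, in the end of a black block handle 60 mm long (x), 24 wide (y), 30 high (z). Origin at mid-length on its axis (15 mm above the bench as it lies): handle from x = -90 to -30, rod from x = -30 to +90 mm, on the handle's middle line. 0.15 kg; lies on its handle, rod clear of the bench
- gate_tip (a point): free end of the gate pin's rod (axes as the gate pin)
- gate_root (a point): where the rod leaves the gate pin's handle (axes as the gate pin)
- key: square-socket key, upright on its open socket: socket 52 x 52 mm outside, bore 21 x 21 mm and 34 mm deep from below, sides along x and y; closed top to 42 mm; on it a black grip paddle 70 mm long (x), 16 mm thick (y), from z = 42 to 75 mm. Origin at the centre of the open underside, z up. 0.22 kg
- bolt0: steel T-bolt, 100 mm long: square shank 16 x 16 x 84 mm, bar head across its end 52 mm long (local y) and 16 x 16 mm. Origin at mid-length on the shank's axis; +z runs from tail to head (tail end z = -50, head's underside +34, head top +50 mm); mass centre at z = +11 mm. At first lies flat on the bench, origin 8 mm up, pointing any way. 0.18 to 0.28 kg. May be absent.
- bolt0_neck (a point): middle of the head's underside of bolt0, where the shank begins (axes as bolt0)
- bolt1: steel T-bolt, 100 mm long: square shank 16 x 16 x 84 mm, bar head across its end 52 mm long (local y) and 16 x 16 mm. Origin at mid-length on the shank's axis; +z runs from tail to head (tail end z = -50, head's underside +34, head top +50 mm); mass centre at z = +11 mm. At first lies flat on the bench, origin 8 mm up, pointing any way. 0.18 to 0.28 kg. May be absent.
- bolt1_neck (a point): middle of the head's underside of bolt1, where the shank begins (axes as bolt1)
- bolt2: steel T-bolt, 100 mm long: square shank 16 x 16 x 84 mm, bar head across its end 52 mm long (local y) and 16 x 16 mm. Origin at mid-length on the shank's axis; +z runs from tail to head (tail end z = -50, head's underside +34, head top +50 mm); mass centre at z = +11 mm. At first lies flat on the bench, origin 8 mm up, pointing any way. 0.18 to 0.28 kg. May be absent.
- bolt2_neck (a point): middle of the head's underside of bolt2, where the shank begins (axes as bolt2)
- bolt3: steel T-bolt, 100 mm long: square shank 16 x 16 x 84 mm, bar head across its end 52 mm long (local y) and 16 x 16 mm. Origin at mid-length on the shank's axis; +z runs from tail to head (tail end z = -50, head's underside +34, head top +50 mm); mass centre at z = +11 mm. At first lies flat on the bench, origin 8 mm up, pointing any way. 0.18 to 0.28 kg. May be absent.
- bolt3_neck (a point): middle of the head's underside of bolt3, where the shank begins (axes as bolt3)
- bolt4: steel T-bolt, 100 mm long: square shank 16 x 16 x 84 mm, bar head across its end 52 mm long (local y) and 16 x 16 mm. Origin at mid-length on the shank's axis; +z runs from tail to head (tail end z = -50, head's underside +34, head top +50 mm); mass centre at z = +11 mm. At first lies flat on the bench, origin 8 mm up, pointing any way. 0.18 to 0.28 kg. May be absent.
- bolt4_neck (a point): middle of the head's underside of bolt4, where the shank begins (axes as bolt4)
- tin_a: ink tin, 84 mm diameter, 70 mm high, origin under its centre; bystander beyond the parts
- tin_b: ink tin, 72 mm diameter, 60 mm high, origin under its centre; bystander to the robot's left
- tin_c: ink tin, 100 mm diameter, 60 mm high, origin under its centre; bystander to the robot's right
Not all that is in view belongs to the job. There is more than one size of the gate_pin; the one meant has the size given above.

How it is judged:
On the way, in this order (a step that is already met when the one before it is completed fails the run):
1. the gate pin is through both ear plates (x of gate_tip in the frame of chute between 0.086 and 0.114 m and z of gate_tip in the frame of chute between 0 and 0.028 m and x of gate_root in the frame of chute between 0.086 and 0.114 m and z of gate_root in the frame of chute between 0 and 0.028 m and ((y of gate_tip in the frame of chute below -0.046 m and y of gate_root in the frame of chute above 0.038 m) or (y of gate_tip in the frame of chute above 0.046 m and y of gate_root in the frame of chute below -0.038 m))), for 0.2 s.
2. every T-bolt present hangs in the slot, head up, above the gate pin (all of step 1 and x of bolt0_neck in the frame of chute between -0.055 and 0.1 m and y of bolt0_neck in the frame of chute between -0.012 and 0.012 m and z of bolt0_neck in the frame of chute between -0.006 and 0.018 m and z of each of bolt0, bolt1, bolt2, bolt3, bolt4 in the frame of chute below -0.018 m and linear speed of each of bolt0, bolt1, bolt2, bolt3, bolt4 below 0.03 m/s and x of bolt1_neck in the frame of chute between -0.055 and 0.1 m and y of bolt1_neck in the frame of chute between -0.012 and 0.012 m and z of bolt1_neck in the frame of chute between -0.006 and 0.018 m and x of bolt2_neck in the frame of chute between -0.055 and 0.1 m and y of bolt2_neck in the frame of chute between -0.012 and 0.012 m and z of bolt2_neck in the frame of chute between -0.006 and 0.018 m and x of bolt3_neck in the frame of chute between -0.055 and 0.1 m and y of bolt3_neck in the frame of chute between -0.012 and 0.012 m and z of bolt3_neck in the frame of chute between -0.006 and 0.018 m and x of bolt4_neck in the frame of chute between -0.055 and 0.1 m and y of bolt4_neck in the frame of chute between -0.012 and 0.012 m and z of bolt4_neck in the frame of chute between -0.006 and 0.018 m), for 0.2 s.
3. the key is home on the square shaft and the keeper arm is turned across the slot (all of step 2 and horizontal distance between key and shaft_foot below 0.006 m and z of key in the frame of shaft_foot below 0.006 m and angle between key's own z axis and vertical below 0.15 rad and value of joint keeper above 1.25 rad), for 0.2 s.
At the end, for the whole second after the job is handed in: Gate pin through both ear holes, end 6 mm or more beyond the far ear; every T-bolt present hangs in the slot at chute x -55 to 100 mm, head on the rails, its middle 18 mm or more below them; key within 6 mm of fully down, upright; keeper beyond 1.25 rad; all at rest (all of step 3 and linear speed of each of key, gate_pin below 0.03 m/s); the robot touches nothing.
It fails at once if an ink tin is shoved more than 50 mm or tipped over (distance of any of tin_a, tin_b, tin_c from where it was at the start of the episode above 0.05 m or angle between any of tin_a, tin_b, tin_c's own z axis and vertical above 0.5 rad).
Of bolt0, bolt1, bolt2, bolt3, bolt4 only 3 to 5 are there at a start; the rules pass over those that are not, and their reading is None.
At some moment in a run one of bolt0, bolt1, bolt2, bolt3, bolt4 may be knocked a few centimetres aside while the robot is not near it.
Once in a run the grip may slacken for a moment while it holds something.
It also fails if it takes over 210 s, if anything falls off the work surface, if the arm or the gripper's body presses on something with over 40 N, if the wrist force passes 120 N, or if a joint passes its speed limit or range.

### The arm

A 7-joint arm with a two-finger parallel gripper is mounted at the origin on the work surface. World frame = base frame: x ahead of the robot, y to its left, z up, the work surface at z = 0. Lengths are in m, angles in rad, forces in N, time in s.
With the tool pointing down it reaches from about 0.425 to 0.825 m from the base axis. Payload 3.6 kg.
Tool frame: the origin (TCP) lies at the very end of the fingers, on their centre line; the grasp point (between the pads) lies grasp_offset behind it (grasp_offset is the distance from the TCP to the grasp point, in m); z points along the fingers, y is the direction in which the jaws open and shut (so a half turn about z gives the same grasp; the last joint's range is limited). The gripper opens to 93 mm and grips with 3 to 60 N. Pads are 15 mm wide; open, the fingers measure 128 mm over their backs; the gripper's body (75 mm by 188 mm) begins 65 mm behind the grasp point.
Start: joints at [1.163, 0.615, -0.013, 1.423, 0.008, 1.103, -0.04], TCP at [0.242, -0.603, 0.219] pointing down, gripper open.
Joint ranges: [-3.12, 3.12], [-0.3, 2.06], [-1.34, 1.32], [0.26, 2.42], [-1.36, 4.5], [0.01, 1.98], [-2.84, 2.84]. Speed limits (rad/s): [2.79, 2.79, 3.14, 3.14, 3.14, 3.14, 3.14].

### API

Orientations are given as a unit quaternion [x, y, z, w].
In Python, from station import state, get_image, calibration, sign_off, grasp_offset gives the robot as it stands.
- The arm moves only by the tool carry_out, never from a script. Its argument "series" is a list that holds one entry, the list of rows, each a list of 4 numbers: the shift along the world's x, y, z each as a share of 0.3 m, from -1 to 1, then the turn about the world's z as a share of pi/2 rad, from -1 to 1. A call has 1 to 8 rows; each row is the pose to reach, as a shift and turn from the pose measured when the call began; what a row does not reach only later rows make up. A row lasts 1/12 s, in which the tool goes at most 41.7 mm and 7.16 degrees, less where a joint would pass 70% of its speed; a pose out of reach is approached as far as the arm can. A call with a number of a shift or a turn outside -1 to 1 is refused whole. A call with a gripper value outside its range is refused whole. "claw" is the closure, from -1 (fully open) to 1 (shut), set as the call begins (left out, the last holds). The fingers move at their own pace and stop on an object; the grip force is fixed at half the most. Time passes only in rows, so rows that repeat a pose let the fingers close. It gives the time, the measured TCP pose, the force and the opening at its end, in the units of the state.
- state(): the state, without advancing time (a new reading comes with each control period).
- get_image(name): name is "side" or "top"; returns the picture (420x560x3 uint8, blue, green, red); there is no depth.
- calibration(name): a dict with "fx", "fy", "cx", "cy" (pixels), "k1" (the pictures are not rectified: a ray, as slopes to the right and down, at radius r is drawn at 1 + k1 r^2 times it, then the intrinsics apply), "rvec" (rotation vector, rad) and "tvec" (3), from world to camera coordinates, as OpenCV has them. Camera axes: x right, y down, z forward; pixel columns grow to the right and rows downward; lengths in m; the calibration is good to about 2 mm. A picture is of the moment at which its call begins. calibration takes no time and is no camera call.
- sign_off(): hands the job in, once; it reports no verdict.
The state is a dict: "clock": time; "qpos": joint angles; "joint_velocities": joint speeds; "tau": joint torques, N m; "tcp_pos": TCP position; "ee_rot": TCP orientation; "contact_force": force on the tool from outside, world axes, zero at the start; "torque": the same for the moment, N m; "gripper_width": finger opening in m.
Only numpy, scipy, OpenCV 4.12 (cv2) and the standard library are available. Lean on these libraries where they do the work, as an engineer would, in place of code of your own. Each camera call takes 0.05 s, during which the arm holds its last target.

## Working session

There is one attempt and no reset: what is moved stays moved. The work goes in short steps, Python scripts to look and compute and a tool call to move; the robot and the scene stay as the last step left them, time stands still between calls to the robot, and variables do not carry over. Pictures are saved under pics/ and viewed, and the job is handed in when it is done.

Besides the shell and the picture viewer there is one more tool, called after ">>>" as name([rows], argument=value, ...), one row to a line, values as JSON. carry_out: Moves the arm, as the interface text tells. Shift numbers are shares of 0.3 m and turn numbers shares of pi/2 rad, none past 1 either way. Its arguments: {"type":"object","properties":{"series":{"type":"array"},"claw":{"type":"number"}},"required":["series"]}

```bash
ls; mkdir -p pics; python3 - <<'E'
from station import *
import cv2
s=state(); print(s); print(grasp_offset)
for n in("side","top"):
    cv2.imwrite(f"pics/{n}0.png",get_image(n)); print(n,calibration(n))
E
```

```text
pics
{'clock': 0.0, 'qpos': array([ 1.1625471 ,  0.61590096, -0.0126377 ,  1.42489968,  0.0081321 ,
        1.10339222, -0.04039038]), 'joint_velocities': array([ 5.06026163e-05, -1.02607451e-03,  1.51375335e-05,  1.49950591e-03,
       -2.12447132e-05,  9.93915069e-04,  2.18430998e-03]), 'tau': array([ 1.61731796e-04, -4.58934116e+01,  2.09467714e-01, -1.65744907e+01,
       -6.10313751e-02,  2.04865396e-02,  2.29555471e-04]), 'tcp_pos': array([ 0.24186867, -0.6024682 ,  0.21749272]), 'ee_rot': array([ 9.81827630e-01,  1.89770598e-01, -2.67802970e-04, -1.24630369e-03]), 'contact_force': array([0.15110063, 0.29700021, 0.4202267 ]), 'torque': array([ 0.00294446, -0.01286599,  0.01203901]), 'gripper_width': 0.09269044130677032}
0.0188
side {'fx': 413.90543981707634, 'fy': 413.90543981707634, 'cx': 276.33575114481965, 'cy': 206.63600340072028, 'k1': 0.007982319660273103, 'rvec': array([ 0.75129985, -2.54886024,  1.2107876 ]), 'tvec': array([0.4545202 , 0.24494282, 1.19900774])}
top {'fx': 424.2934781206341, 'fy': 424.2934781206341, 'cx': 282.5172190132398, 'cy': 203.86040155815903, 'k1': 0.044053790007272754, 'rvec': array([ 2.23780206, -2.18366605,  0.05130825]), 'tvec': array([0.06457381, 0.47513991, 1.5046013 ])}
```

View pics/side0.png

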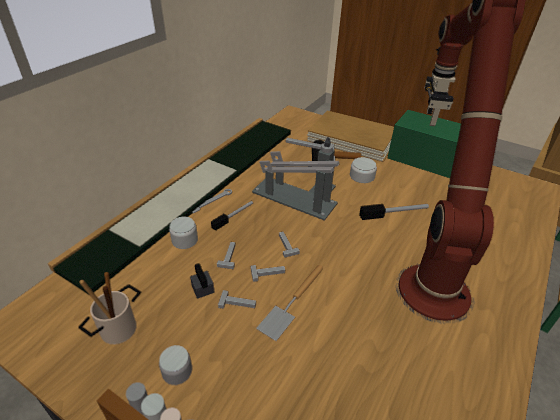

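View pics/top0.png

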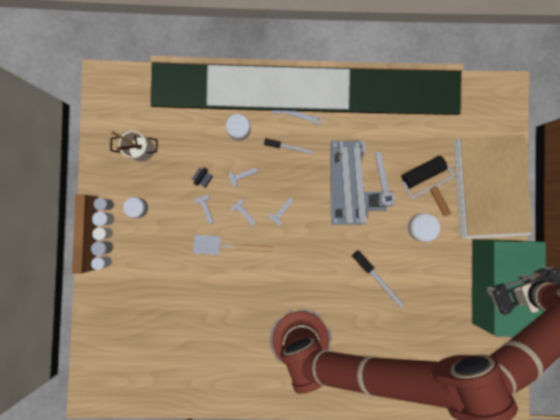

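```bash
cat > h.py <<'E'
from station import *
import cv2, numpy as np
def cam(n):
    c=calibration(n); R=cv2.Rodrigues(np.array(c['rvec'],float))[0]; return c,R,np.array(c['tvec'],float)
def ray(n,uv):
    c,R,t=cam(n); x=(uv[0]-c['cx'])/c['fx']; y=(uv[1]-c['cy'])/c['fy']
    rd=np.hypot(x,y); r=rd
    for _ in range(20): r=rd/(1+c['k1']*r*r)
    s=r/rd if rd>0 else 1
    d=R.T@np.array([x*s,y*s,1]); return -R.T@t, d/np.linalg.norm(d)
def onz(n,uv,z):
    o,d=ray(n,uv); return o+d*(z-o[2])/d[2]
def tri(a,b):
    o1,d1=ray("top",a); o2,d2=ray("side",b)
    A=np.stack([d1,-d2],1); s=np.linalg.lstsq(A,o2-o1,rcond=None)[0]
    p,q=o1+s[0]*d1,o2+s[1]*d2; return (p+q)/2,np.linalg.norm(p-q)
def proj(n,P):
    c,R,t=cam(n); p=R@np.array(P,float)+t; x,y=p[:2]/p[2]; k=1+c['k1']*(x*x+y*y)
    return np.array([c['fx']*x*k+c['cx'],c['fy']*y*k+c['cy']])
def crop(n,name,u0,v0,u1,v1,k,im=None):
    if im is None: im=get_image(n)
    c=cv2.resize(im[v0:v1,u0:u1],None,fx=k,fy=k,interpolation=cv2.INTER_CUBIC)
    for u in range((u0//20+1)*20,u1,20): cv2.putText(c,str(u),(int((u-u0)*k),8),0,.35,(0,0,255),1); cv2.line(c,(int((u-u0)*k),10),(int((u-u0)*k),16),(0,0,255),1)
    for v in range((v0//20+1)*20,v1,20): cv2.putText(c,str(v),(0,int((v-v0)*k)),0,.35,(0,0,255),1); cv2.line(c,(24,int((v-v0)*k)),(30,int((v-v0)*k)),(0,0,255),1)
    cv2.imwrite(f"pics/{name}.png",c)
E
python3 - <<'E'
from h import *
im=cv2.imread("pics/top0.png"); s=cv2.imread("pics/side0.png")
crop("top","t1",180,100,340,220,5,im)
crop("top","t2",310,120,470,240,5,im)
crop("side","s1",170,180,330,300,5,s)
crop("side","s2",230,120,390,240,5,s)
for n in("top","side"): print(-cam(n)[1].T@cam(n)[2])
E
```

```text
[0.42261372 0.09515956 1.51858325]
[-0.0122377   0.90285721  0.9428172 ]
```

View pics/t1.png

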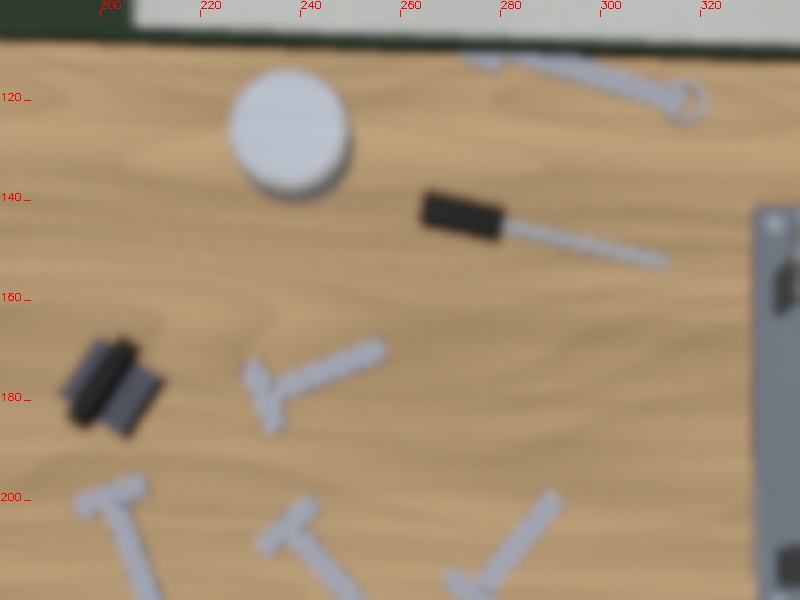

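View pics/t2.png

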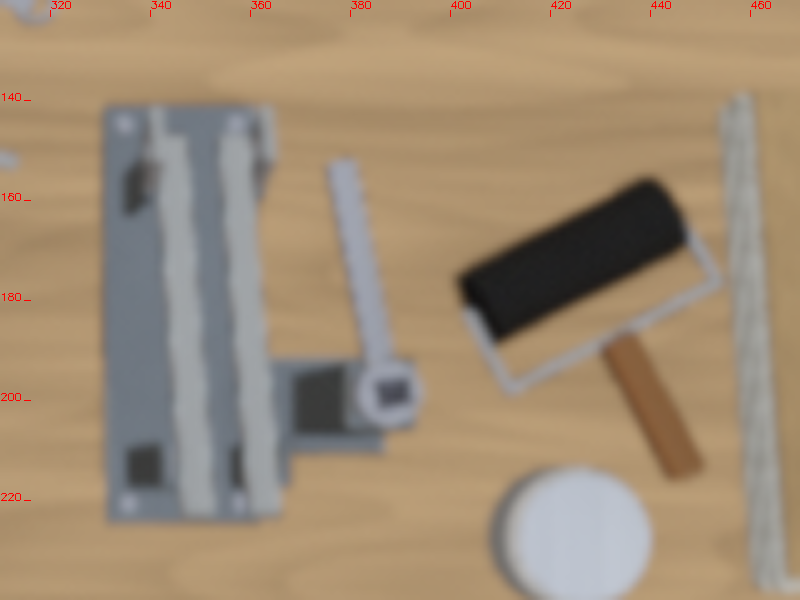

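View pics/s1.png

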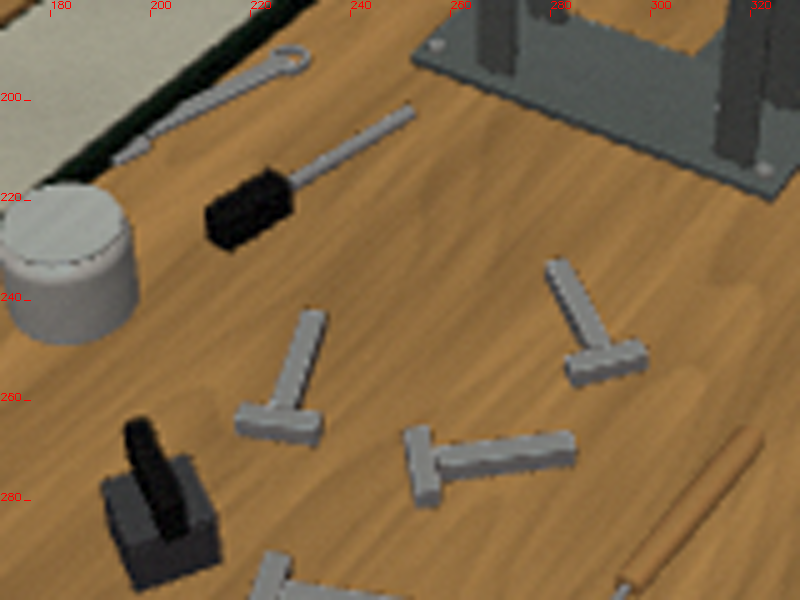

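View pics/s2.png

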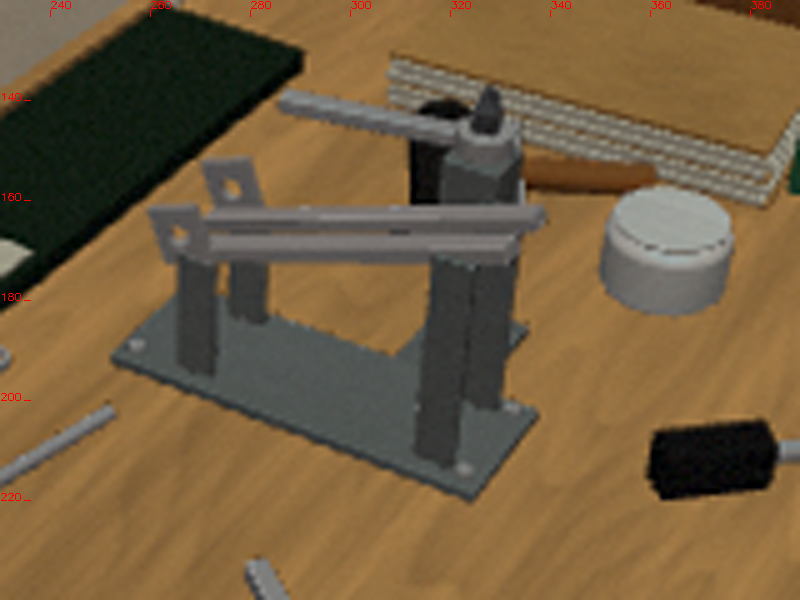

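```bash
python3 - <<'E'
from h import *
im=cv2.imread("pics/top0.png")
hsv=cv2.cvtColor(im,cv2.COLOR_BGR2HSV)
# grey-ish metal / black on wood
m=((hsv[...,1]<75)).astype(np.uint8); m[:120]=0; m[:, :180]=0; m[:,330:]=0; m[228:]=0
n,l,st,ce=cv2.connectedComponentsWithStats(m)
for i in range(1,n):
    if st[i,4]>60: print(i,st[i],ce[i])
cv2.imwrite("pics/m.png",cv2.resize(m*255,None,fx=1,fy=1))
# pin candidates: ends at z=.015
for nm,pts in (("A handle-end,root,tip",[(264.5,142),(280.5,145.7),(313,153)]),):
    P=[onz("top",p,.02) for p in pts]; print(nm,np.round(P,3),[np.linalg.norm(P[i+1]-P[i]) for i in range(2)])
c=crop("top","t3",340,240,420,320,7,im)
E
```

```text
1 [225 120  26  21 460] [237.80869565 128.8826087 ]
3 [265 139  49  16 250] [288.824 146.584]
4 [228 167  30  21 260] [240.75769231 175.41538462]
5 [192 168  20  19 249] [201.54216867 177.03614458]
6 [194 194  20  31 266] [204.72932331 206.9924812 ]
7 [268 197  26  29 257] [280.24124514 211.93774319]
8 [230 198  27  29 256] [242.97265625 211.25390625]
A handle-end,root,tip [[ 0.691  0.146  0.02 ]
 [ 0.679  0.089  0.02 ]
 [ 0.656 -0.027  0.02 ]] [np.float64(0.058209980447548625), np.float64(0.1181880508959107)]
```

View pics/t3.png

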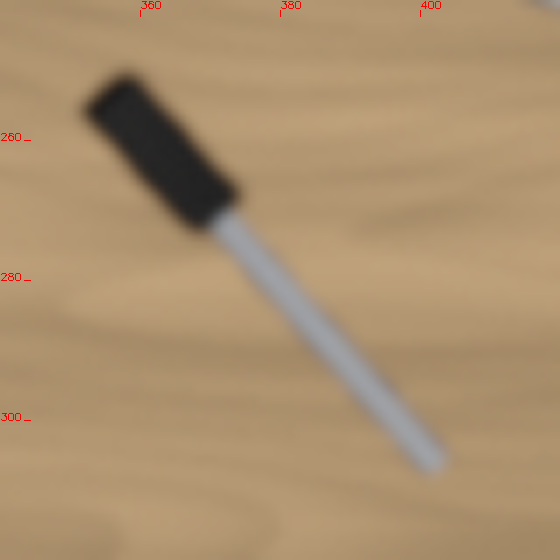

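```bash
python3 - <<'E'
from h import *
im=cv2.imread("pics/top0.png")
crop("top","t4",325,130,405,230,7.5,im) if False else None
c=im[130:230,325:405]; crop("top","t4",325,130,405,230,6,im)
s=cv2.imread("pics/side0.png"); crop("side","s4",250,125,350,200,8,s)
crop("top","t5",190,185,300,230,7,im)
E
```

```text
(no output)
```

View pics/t4.png

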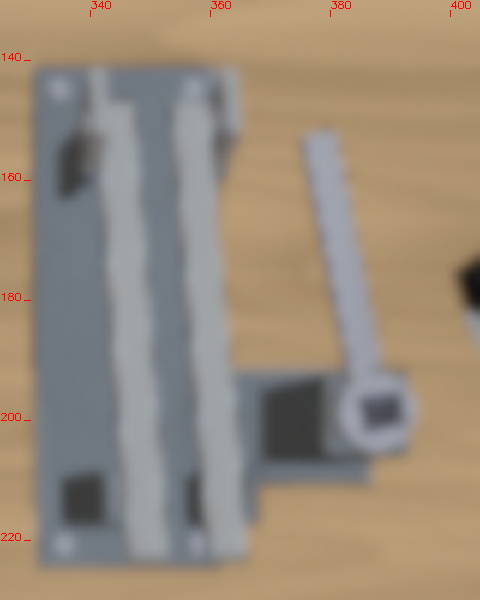

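View pics/s4.png

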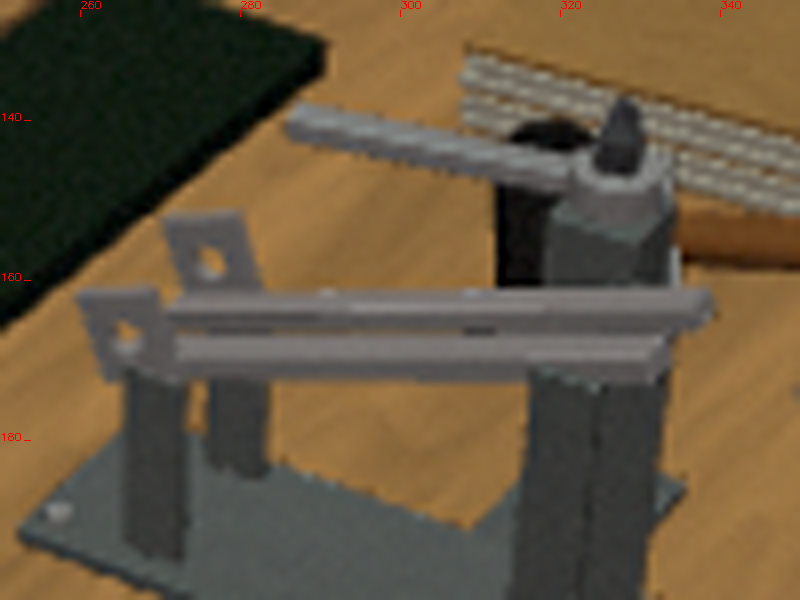

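View pics/t5.png

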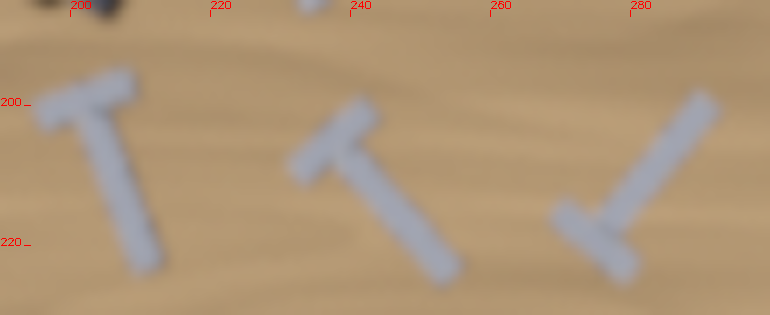

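```bash
cat > chute.py <<'E'
from h import *
def fr(ox,oy,yaw):
    c,s=np.cos(yaw),np.sin(yaw); a=np.deg2rad(20)
    X=np.array([c*np.cos(a),s*np.cos(a),-np.sin(a)]); Y=np.array([-s,c,0]); Z=np.cross(X,Y)
    return np.array([ox,oy,.145]),np.stack([X,Y,Z],1)
E
python3 - <<'E'
from chute import *
from scipy.optimize import least_squares
em=onz("side",(276.4,157.75),.124); ep=onz("side",(265.9,166.9),.124); print("ears",em,ep,np.linalg.norm(em-ep), "yaw",np.arctan2(*( (ep-em)[[1,0]]))-np.pi/2)
hub=onz("top",(388,198.5),.194); print("hub",hub)
hs=onz("side",(328,147),.194); print("hubside",hs)
im=cv2.imread("pics/top0.png"); g=cv2.GaussianBlur(im,(0,0),.7)[...].astype(float).mean(2)
E1=[];E2=[]
for v in range(150,221,2):
    f=150; t=(v-147)/76.
    row=g[v]; 
    for u0,L in ((347+6*t,E1),(360+6*t,E2)):
        us=np.arange(int(u0)-3,int(u0)+5); d=-(row[us+1]-row[us-1]); d=np.clip(d,0,None)
        if d.max()>8: L.append(((us*d).sum()/d.sum(),v))
print(len(E1),len(E2)); print(np.polyfit([e[1] for e in E1],[e[0] for e in E1],1),np.polyfit([e[1] for e in E2],[e[0] for e in E2],1))
def loc(p,uv):
    o,R=fr(*p); c,d=ray("top",uv); n=R[:,2]; P=c+d*((o-c)@n)/(d@n); return R.T@(P-o)
def res(p):
    r=[loc(p,e)[1]-.011 for e in E1]+[loc(p,e)[1]+.031 for e in E2]
    o,R=fr(*p); 
    for P,y in((em,-.036),(ep,.036)):
        q=R.T@(P-o); r+=[3*(q[0]-.1),3*(q[1]-y)]
    q=R.T@(hub-o)
    return r
r=least_squares(res,[.62,-.13,0],loss='soft_l1',f_scale=.002); print(r.x,np.round(np.array(r.fun)*1000,1))
o,R=fr(*r.x)
print("hub in chute",R.T@(hub-o),R.T@(hs-o)); print("low/high end",loc(r.x,(350.5,147)),loc(r.x,(356,223)))
for q in((.1,.036,.014),(.1,-.036,.014),(-.08,0,0)): print(q,o+R@np.array(q))
E
```

```text
ears [ 0.65504662 -0.18091231  0.124     ] [ 0.65409768 -0.11032879  0.124     ] 0.07058989767247884 yaw 0.013443399271781509
hub [ 0.49206276 -0.2508463   0.194     ]
hubside [ 0.4863479  -0.24594814  0.194     ]
36 34
[8.77587457e-02 3.33773777e+02] [9.89918233e-02 3.44493582e+02]Traceback (most recent call last):
  File "<stdin>", line 24, in <module>
    return func(*args, **kwargs)
    result = trf(vector_fun.fun, vector_fun.jac, x0, f0, J0, lb, ub, ftol, xtol,
                 gtol, max_nfev, x_scale, loss_function, tr_solver,
                 tr_options.copy(), verbose, callback=callback_wrapped)
    return trf_no_bounds(
        fun, jac, x0, f0, J0, ftol, xtol, gtol, max_nfev, x_scale,
        loss_function, tr_solver, tr_options, verbose, callback=callback)
    J = jac(x)
    self._update_jac()
    ~~~~~~~~~~~~~~~~^^
    self.J = self.jac_wrapped(xp_copy(self.x), f0=self.f)
             ~~~~~~~~~~~~~~~~^^^^^^^^^^^^^^^^^^^^^^^^^^^^
    J, dct = approx_derivative(
             ~~~~~~~~~~~~~~~~~^
        self.fun,
        ^^^^^^^^^
    ...<2 lines>...
        **self.finite_dif
[... 402 characters left out ...]
                      ^^^^^^^
    f = np.atleast_1d(self.fun(x, *self.args, **self.kwargs))
                      ~~~~~~~~^^^^^^^^^^^^^^^^^^^^^^^^^^^^^^
    return np.atleast_1d(self.fun(x))
                         ~~~~~~~~^^^
    return self.f(x, *self.args, **self.kwargs)
           ~~~~~~^^^^^^^^^^^^^^^^^^^^^^^^^^^^^^
  File "<stdin>", line 18, in res
  File "<stdin>", line 16, in loc
  File "h.py", line 6, in ray
    c,R,t=cam(n); x=(uv[0]-c['cx'])/c['fx']; y=(uv[1]-c['cy'])/c['fy']
          ~~~^^^
  File "h.py", line 4, in cam
    c=calibration(n); R=cv2.Rodrigues(np.array(c['rvec'],float))[0]; return c,R,np.array(c['tvec'],float)
ValueError: time passes only in moves, steps and waits
```

```bash
python3 - <<'E'
from station import *
import pickle
pickle.dump({n:calibration(n) for n in("top","side")},open("cal.pkl","wb"))
E
sed -i 's/^import cv2, numpy as np/import cv2, numpy as np, pickle\nCAL=pickle.load(open("\.\/cal.pkl","rb"))/; s/c=calibration(n);/c=CAL[n];/' h.py
cat > fit.py <<'E'
from chute import *
from scipy.optimize import least_squares
em=onz("side",(276.4,157.75),.124); ep=onz("side",(265.9,166.9),.124)
hub=onz("top",(388,198.5),.194); hs=onz("side",(328,147),.194)
im=cv2.imread("pics/top0.png"); g=cv2.GaussianBlur(im,(0,0),.7)[...].astype(float).mean(2)
E1=[];E2=[]
for v in range(150,221,2):
    t=(v-147)/76.; row=g[v]
    for u0,L in ((347+6*t,E1),(360+6*t,E2)):
        us=np.arange(int(u0)-3,int(u0)+5); d=-(row[us+1]-row[us-1]); d=np.clip(d,0,None)
        if d.max()>8: L.append(((us*d).sum()/d.sum(),v))
def loc(p,uv):
    o,R=fr(*p); c,d=ray("top",uv); n=R[:,2]; P=c+d*((o-c)@n)/(d@n); return R.T@(P-o)
def res(p):
    r=[loc(p,e)[1]-.011 for e in E1]+[loc(p,e)[1]+.031 for e in E2]
    o,R=fr(*p); 
    for P,y in((em,-.036),(ep,.036)):
        q=R.T@(P-o); r+=[3*(q[0]-.1),3*(q[1]-y)]
    return r
r=least_squares(res,[.55,-.14,0],loss='soft_l1',f_scale=.002); print(r.x,np.round(np.array(r.fun)*1000,1))
o,R=fr(*r.x)
print("hub in chute",R.T@(hub-o),R.T@(hs-o)); print("low/high end",loc(r.x,(350.5,147)),loc(r.x,(356,223)))
for q in((.1,.036,.014),(.1,-.036,.014),(-.08,0,0)): print(q,o+R@np.array(q))
E
python3 fit.py
```

```text
[ 0.55573177 -0.14837207  0.03575251] [ 0.8  0.1 -0.9 -1.  -1.1 -0.4  0.6  0.9  0.1 -0.5 -0.8 -0.5  0.7  1.6
  0.7 -0.1 -0.4 -0.6  0.4  1.7  1.7  0.3 -0.5 -1.1 -0.8  0.6  1.2  0.5
 -0.5 -1.7 -3.1 -4.  -3.4 -2.7  0.4  1.   0.5  0.6  1.4  2.   2.3  2.2
  1.8  1.9  0.  -0.8 -1.4  1.   2.8  1.7 -0.3 -1.1  0.5  2.9  2.3  0.7
 -1.4 -2.6 -3.9 -3.3 -3.4 -3.4 -2.7  0.3  2.4  3.1  3.3  3.2  1.4  0.
 -1.9 -0.2  2.5 -4.5]
hub in chute [-0.07999208 -0.10013291  0.02302997] [-0.08519434 -0.0950336   0.02113651]
low/high end [ 1.17702977e-01 -1.24793031e-03 -4.98647570e-17] [-1.51852952e-01  1.73668853e-03 -8.47472150e-19]
(0.1, 0.036, 0.014) [ 0.65313939 -0.10886499  0.12395368]
(0.1, -0.036, 0.014) [ 0.65571302 -0.18081898  0.12395368]
(-0.08, 0, 0) [ 0.4806044  -0.1510592   0.17236161]
```

```bash
sed -i 's/(276.4,157.75)/(275.96,157.3)/; s/(265.9,166.9)/(265.4,166.5)/; s/(388,198.5)/(387.6,198.1)/' fit.py
sed -i 's/int((u-u0)\*k)/int((u-u0+.5)*k)/g; s/int((v-v0)\*k)/int((v-v0+.5)*k)/g' h.py
cat > seg.py <<'E'
from h import *
def comps(im,box,thr=75,k=4,mina=60):
    u0,v0,u1,v1=box
    c=cv2.resize(im[v0:v1,u0:u1],None,fx=k,fy=k,interpolation=cv2.INTER_CUBIC)
    h=cv2.cvtColor(c,cv2.COLOR_BGR2HSV); m=(h[...,1]<thr).astype(np.uint8)
    n,l,st,ce=cv2.connectedComponentsWithStats(m); out=[]
    for i in range(1,n):
        if st[i,4]<mina*k*k: continue
        y,x=np.nonzero(l==i); uv=np.stack([(x+.5)/k-.5+u0,(y+.5)/k-.5+v0],1)
        out.append((uv,c[y,x]))
    return out
def planar(n,uv,z):
    return np.array([onz(n,p,z)[:2] for p in uv])
def pca(P):
    c=P.mean(0); w,V=np.linalg.eigh(np.cov((P-c).T)); a=V[:,1]; t=(P-c)@a
    if t.max()>-t.min(): a=-a; t=-t   # a points to head (short side): tail far
    return c,a,t.min(),t.max()
E
cat > meas.py <<'E'
from seg import *
import sys
im=cv2.imread(sys.argv[1]) if len(sys.argv)>1 else get_image("top")
for uv,col in comps(im,(180,120,332,230)):
    P=planar("top",uv,.012); c,a,lo,hi=pca(P); yaw=np.rad2deg(np.arctan2(a[1],a[0]))
    print("uv",uv.mean(0).round(1),"xy",c.round(4),"headdir deg",yaw.round(1),"ext",round(lo,3),round(hi,3),"n",len(uv)//16, "dist",np.linalg.norm(c).round(3),"V",col.max(1).mean().round())
E
python3 fit.py|grep -v "\[ 0.8"; python3 meas.py pics/top0.png
python3 - <<'E'
from seg import *
im=cv2.imread("pics/top0.png")
for uv,col in comps(im,(255,130,325,160)):
    P=planar("top",uv,.015); b=col.max(1)<80
    print(b.sum(),len(b)); H=P[b];Rr=P[~b]
    c,a,lo,hi=pca(Rr); print("rod",c,np.rad2deg(np.arctan2(a[1],a[0])),lo,hi); Hh=planar("top",uv[b],.028); c2,a2,lo,hi=pca(Hh); print("handle",c2,np.rad2deg(np.arctan2(a2[1],a2[0])),lo,hi,"line",np.rad2deg(np.arctan2(*(c2-c)[::-1])))
E
```

```text
[ 0.55854191 -0.14823943  0.03280448] [ 1.2  0.6 -0.5 -0.6 -0.7 -0.1  1.   1.2  0.4 -0.2 -0.6 -0.2  0.9  1.7
  0.9  0.  -0.3 -0.5  0.4  1.8  1.8  0.3 -0.5 -1.1 -0.9  0.5  1.1  0.4
 -0.6 -1.8 -3.2 -4.2 -3.6 -2.9  0.1  0.7  1.   1.   1.9  2.4  2.7  2.5
  2.1  2.2  0.3 -0.6 -1.2  1.2  3.   1.8 -0.2 -1.   0.6  3.   2.4  0.7
 -1.3 -2.6 -3.9 -3.3 -3.4 -3.5 -2.8  0.2  2.3  2.9  3.1  3.   1.2 -0.2
 -1.5 -4.7  2.2 -7.3]
hub in chute [-0.08117167 -0.09914357  0.02260064] [-0.08757411 -0.09528828  0.02027034]
low/high end [ 1.14519756e-01 -7.70755347e-04 -8.89815227e-17] [-1.54836749e-01  1.46591069e-03  7.14758815e-17]
(0.1, 0.036, 0.014) [ 0.65606557 -0.10901969  0.12395368]
(0.1, -0.036, 0.014) [ 0.65842707 -0.18098095  0.12395368]
(-0.08, 0, 0) [ 0.48340694 -0.15070507  0.17236161]
uv [237.8 128.8] xy [0.7366 0.242 ] headdir deg -98.5 ext -0.05 0.044 n 458 dist 0.775 V 183.0
uv [289.1 146.6] xy [0.678  0.0576] headdir deg 78.6 ext -0.091 0.09 n 249 dist 0.68 V 124.0
uv [330.6 180.5] xy [ 0.561 -0.093] headdir deg 1.4 ext -0.156 0.143 n 147 dist 0.569 V 133.0
uv [240.7 175.4] xy [0.5709 0.2274] headdir deg 114.0 ext -0.063 0.044 n 260 dist 0.615 V 166.0
uv [201.6 177. ] xy [0.5614 0.3654] headdir deg 63.4 ext -0.03 0.03 n 251 dist 0.67 V 75.0
uv [204.8 207. ] xy [0.4555 0.351 ] headdir deg 22.3 ext -0.065 0.043 n 265 dist 0.575 V 167.0
uv [280.2 212. ] xy [0.4442 0.0838] headdir deg 142.4 ext -0.064 0.044 n 257 dist 0.452 V 171.0
uv [242.9 211.3] xy [0.4435 0.2159] headdir deg 42.8 ext -0.064 0.043 n 257 dist 0.493 V 170.0
1214 3994
rod [0.67209194 0.03101211] 78.48320337474414 -0.06341903783006986 0.0627237352096964
handle [0.68749272 0.1186353 ] 78.36769837566706 -0.027162671856541937 0.026744395451191047 line 80.03142769740622
```

>>> carry_out([
  [[0.1,0.2,0.4,0.1],[0.3,0.5,0.5,0.2],[0.5,1,0.5,0.3],[0.5,1,0.5,0.3],[0.5,1,0.5,0.3],[0.5,1,0.5,0.3],[0.5,1,0.5,0.3],[0.5,1,0.5,0.3]],
], claw=-1)

```text
clock: 0.77
tcp_pos: [0.3732, -0.3393, 0.3544]
ee_rot: [0.91, 0.414, -0.001, -0.001]
contact_force: [0.6, 0.2, 1.6]
gripper_width: 0.093
```

>>> carry_out([
  [[1,1,0,0.3],[1,1,0,0.3],[1,1,0,0.3],[1,1,0,0.3],[1,1,0,0.3],[1,1,0,0.3],[1,1,0,0.3],[1,1,0,0.3]],
])

```text
clock: 1.43
tcp_pos: [0.6088, -0.1035, 0.3538]
ee_rot: [0.789, 0.615, -0.002, -0.001]
contact_force: [1.0, -0.4, 0.8]
gripper_width: 0.0929
```

>>> carry_out([
  [[0.3,0.6,-0.5,0],[0.3,0.6,-0.5,0],[0.3,0.6,-0.5,0],[0.3,0.6,-0.5,0],[0.3,0.6,-0.5,0],[0.3,0.6,-0.5,0]],
])

```text
clock: 1.93
tcp_pos: [0.6981, 0.0758, 0.2035]
ee_rot: [0.789, 0.615, -0.002, -0.002]
contact_force: [0.4, -0.4, -0.2]
gripper_width: 0.0932
```

```bash
cat > st.py <<'E'
from station import state
import numpy as np
def st():
    s=state(); q=s['ee_rot']; jaw=np.rad2deg(np.arctan2(2*q[1]**2-1,2*q[0]*q[1])); 
    print("t",round(s['clock'],2),"tcp",s['tcp_pos'].round(4),"jaw",jaw.round(1),"F",s['contact_force'].round(1),"w",round(s['gripper_width'],4),"q",s['qpos'].round(2)); return s,jaw
if __name__=="__main__": st()
E
python3 st.py
```

```text
t 1.93 tcp [0.6981 0.0758 0.2035] jaw -14.2 F [ 0.4 -0.4 -0.2] w 0.0932 q [ 0.04  0.74 -0.36  1.25  0.25  1.2  -0.57]
```

>>> carry_out([
  [[-0.03,0.144,-0.4,0.03],[-0.03,0.144,-0.4,0.03],[-0.03,0.144,-0.4,0.03],[-0.03,0.144,-0.4,0.03],[-0.03,0.144,-0.5,0.03],[-0.03,0.144,-0.6,0.03],[-0.03,0.144,-0.66,0.03],[-0.03,0.144,-0.66,0.03]],
], claw=-0.2)

```text
clock: 2.6
tcp_pos: [0.6879, 0.1171, 0.0028]
ee_rot: [0.774, 0.633, -0.005, -0.002]
contact_force: [-0.2, -0.9, 0.6]
gripper_width: 0.0562
```

```bash
python3 st.py; python3 - <<'E'
from h import *
crop("top","t6",240,100,340,170,8); crop("side","s6",170,140,290,240,6)
E
```

```text
t 2.6 tcp [0.6879 0.1171 0.0028] jaw -11.5 F [-0.2 -0.9  0.6] w 0.0562 q [-0.04  0.94 -0.31  1.43  0.34  0.83 -0.66]
```

View pics/s6.png

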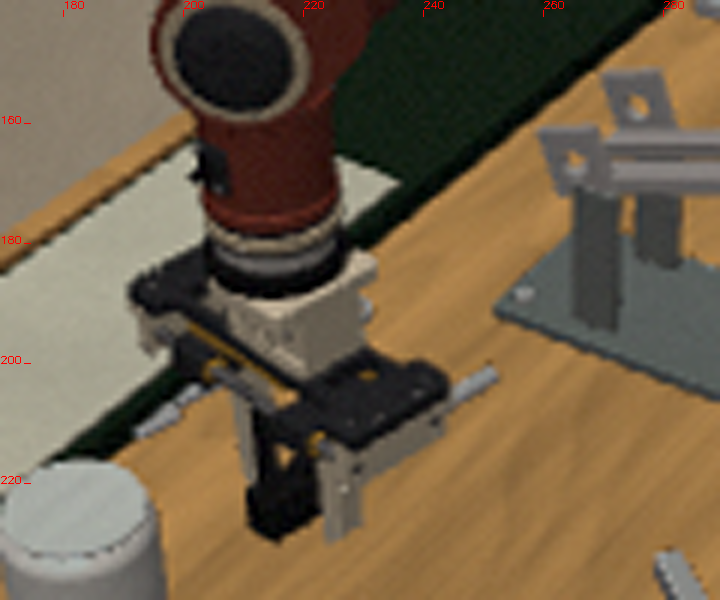

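Fingers straddle the handle (side px ~(213,222)). Close and lift.

>>> carry_out([
  [[0,0,0,0],[0,0,0,0],[0,0,0,0],[0,0,0,0],[0,0,0,0],[0,0,0,0]],
], claw=1)

```text
clock: 3.2
tcp_pos: [0.6908, 0.1183, 0.0075]
ee_rot: [0.775, 0.633, -0.001, -0.001]
contact_force: [0.5, 0.0, 1.5]
gripper_width: 0.0237
```

>>> carry_out([
  [[0,0,0.1,0],[0,0,0.2,0],[0,0,0.3,0],[0,0,0.42,0],[0,0,0.42,0.05],[0,0,0.42,0.15],[0,0,0.42,0.15],[0,0,0.42,0.15]],
])

```text
clock: 3.87
tcp_pos: [0.6902, 0.118, 0.1331]
ee_rot: [0.695, 0.719, -0.002, -0.001]
contact_force: [0.4, -1.3, -1.9]
gripper_width: 0.0236
```

```bash
python3 st.py; python3 - <<'E'
from h import *
crop("top","t7",240,80,360,170,6); crop("side","s7",180,130,300,220,6)
E
```

```text
t 3.87 tcp [0.6902 0.118  0.1331] jaw 2.0 F [ 0.4 -1.3 -1.9] w 0.0236 q [ 0.01  0.81 -0.41  1.34  0.34  1.06 -0.42]
```

View pics/s7.png

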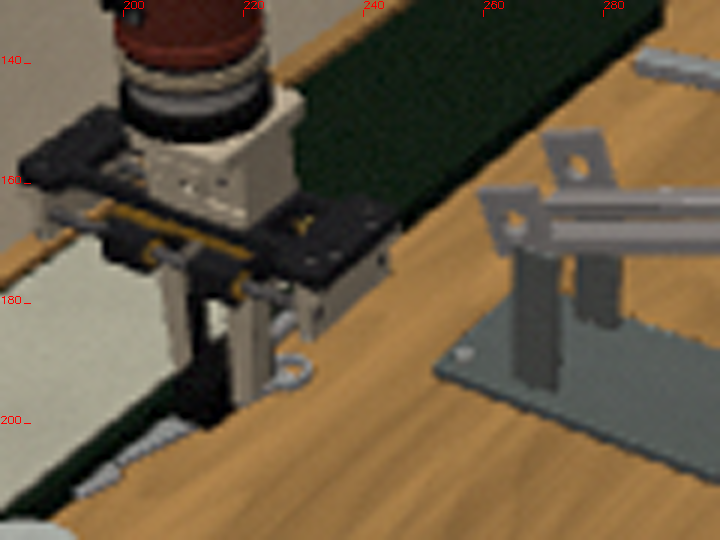

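View pics/t7.png

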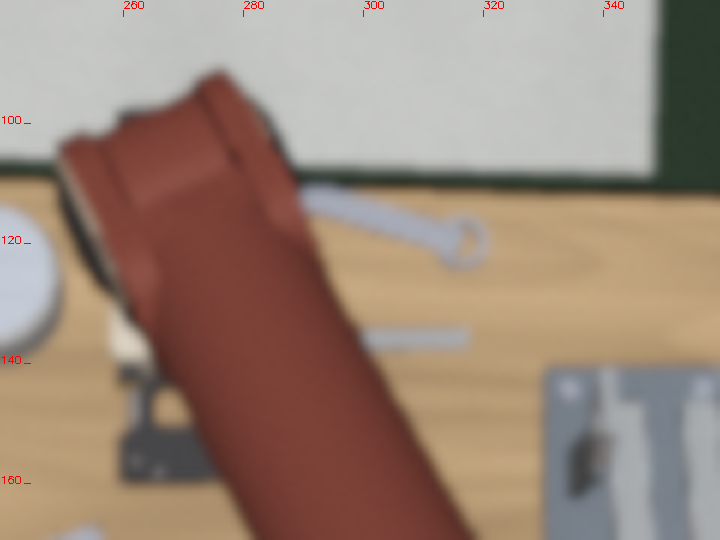

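>>> carry_out([
  [[-0.14,-0.16,-0.06,0],[-0.14,-0.16,-0.06,0],[-0.14,-0.16,-0.06,0],[-0.14,-0.16,-0.06,0],[-0.14,-0.16,-0.06,0],[-0.14,-0.16,-0.06,0]],
])

```text
clock: 4.47
tcp_pos: [0.6492, 0.0721, 0.1154]
ee_rot: [0.695, 0.719, -0.0, -0.001]
contact_force: [-0.3, 0.4, -1.1]
gripper_width: 0.0235
```

```bash
python3 st.py; python3 - <<'E'
from h import *
crop("top","t8",280,110,380,185,8); crop("side","s8",200,120,300,195,8)
E
```

```text
t 4.47 tcp [0.6492 0.0721 0.1154] jaw 2.0 F [-0.3  0.4 -1.1] w 0.0235 q [ 0.09  0.76 -0.42  1.52  0.35  0.94 -0.4 ]
```

View pics/s8.png

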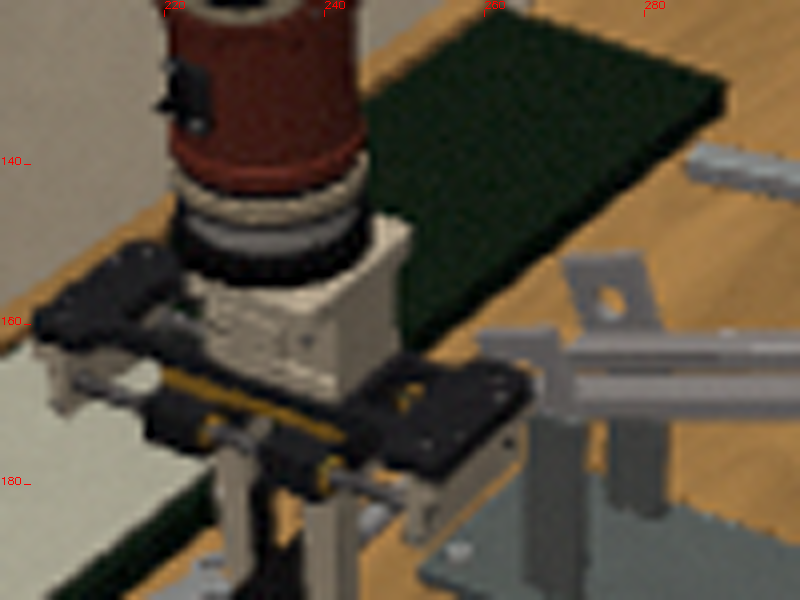

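View pics/t8.png

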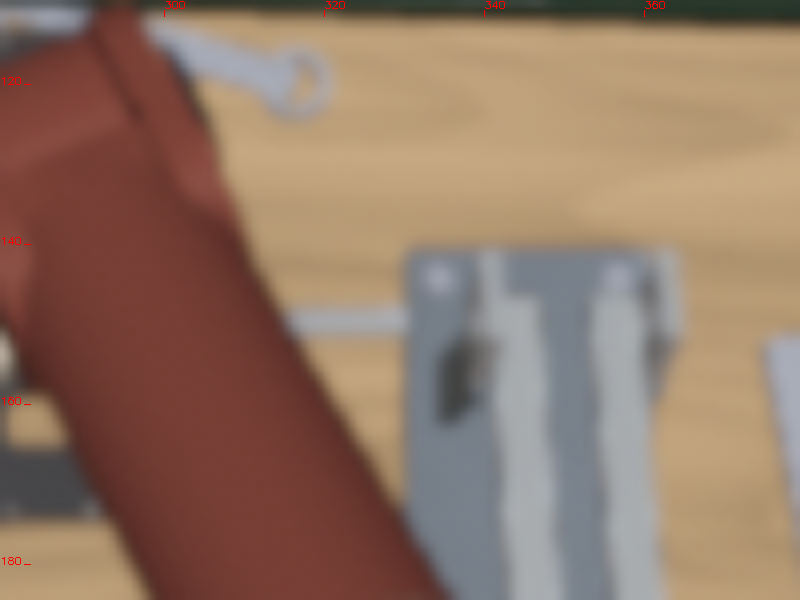

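```bash
cat > ck.py <<'E'
from chute import *
for ox in(.5557,.5585):
    o,R=fr(ox,-.1483,.034)
    W=lambda *q:o+R@np.array(q)
    for nm,q in dict(tl=(.12,.036,.036),tr=(.08,.036,.036),hp=(.1,.036,.014),hm=(.1,-.036,.014),railLlow=(.12,.011,0),railLhigh=(-.15,.011,0),bl=(.12,.036,-.008)).items(): print(ox,nm,proj("top",W(*q)).round(1),proj("side",W(*q)).round(1))
print("rod",[onz("top",(u,149.6),.124).round(4) for u in(316,330)])
E
python3 ck.py
```

```text
0.5557 tl [340.9 141. ] [259.5 161.7]
0.5557 tr [341.6 151.8] [268.7 161.5]
0.5557 hp [340.3 149.7] [265.9 167.2]
0.5557 hm [362.1 149.5] [276.3 157.7]
0.5557 railLlow [346.8 146.4] [266.2 167.3]
0.5557 railLhigh [352.9 222.5] [333.4 167. ]
0.5557 bl [339.1 147.7] [263.2 172.7]
0.5585 tl [340.9 140.2] [258.9 161.4]
0.5585 tr [341.7 150.9] [268.  161.3]
0.5585 hp [340.3 148.9] [265.2 166.9]
0.5585 hm [362.1 148.7] [275.6 157.5]
0.5585 railLlow [346.9 145.6] [265.6 167.1]
0.5585 railLhigh [352.9 221.6] [332.7 166.7]
0.5585 bl [339.1 146.9] [262.5 172.4]
rod [array([ 0.6515, -0.0286,  0.124 ]), array([ 0.6527, -0.0748,  0.124 ])]
```

```bash
python3 - <<'E'
from h import *
o,d=ray("side",(246.4,184.3))
# plane: x = .6515 + (y+.0286)*(-.026)
n=np.array([1,.026,0]); s=(.6515-.0286*.026*1 - o@n)/(d@n); print(o+s*d)
import cv2
im=get_image("side"); crop("side","s9",235,165,275,195,18,im)
E
```

```text
[0.65042999 0.01255439 0.12489208]
```

View pics/s9.png

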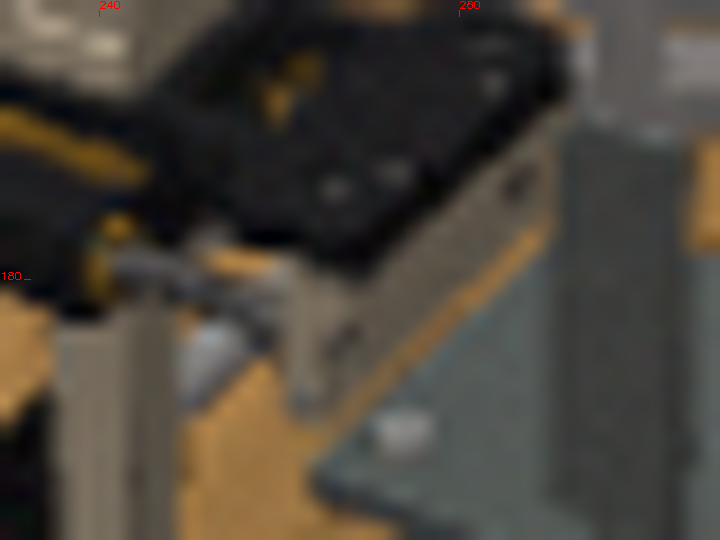

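>>> carry_out([
  [[0,-0.03,-0.003,0],[0.002,-0.06,-0.003,0],[0.003,-0.09,-0.003,0],[0.004,-0.12,-0.003,0],[0.006,-0.15,-0.003,0],[0.006,-0.18,-0.003,0],[0.006,-0.18,-0.003,0]],
])

```text
clock: 5.2
tcp_pos: [0.6508, 0.0132, 0.114]
ee_rot: [0.696, 0.718, -0.002, 0.0]
contact_force: [-0.9, -0.3, -1.8]
gripper_width: 0.0238
```

```bash
python3 st.py; python3 - <<'E'
from h import *
crop("top","t10",280,110,380,185,8); crop("side","s10",200,120,300,195,8)
E
```

```text
t 5.2 tcp [0.6508 0.0132 0.114 ] jaw 1.7 F [-0.9 -0.3 -1.8] w 0.0238 q [ 0.18  0.76 -0.42  1.53  0.35  0.94 -0.32]
```

View pics/s10.png

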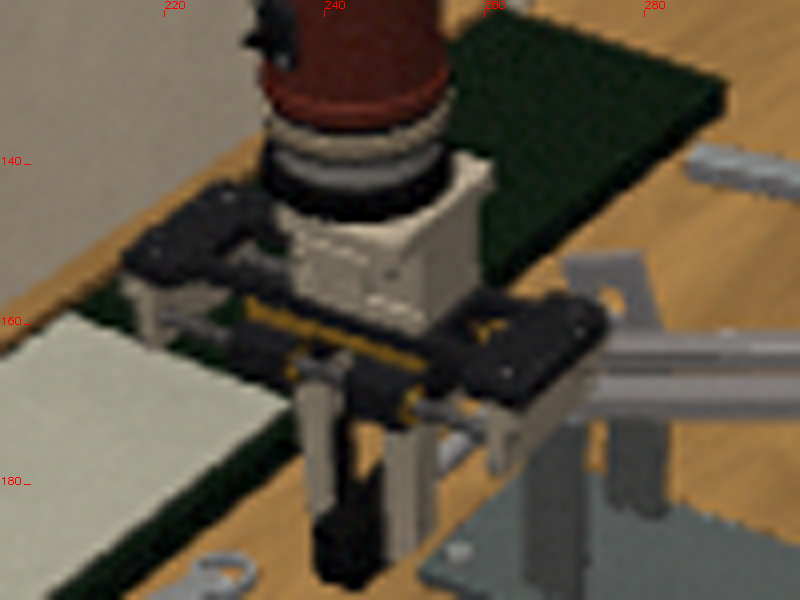

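View pics/t10.png

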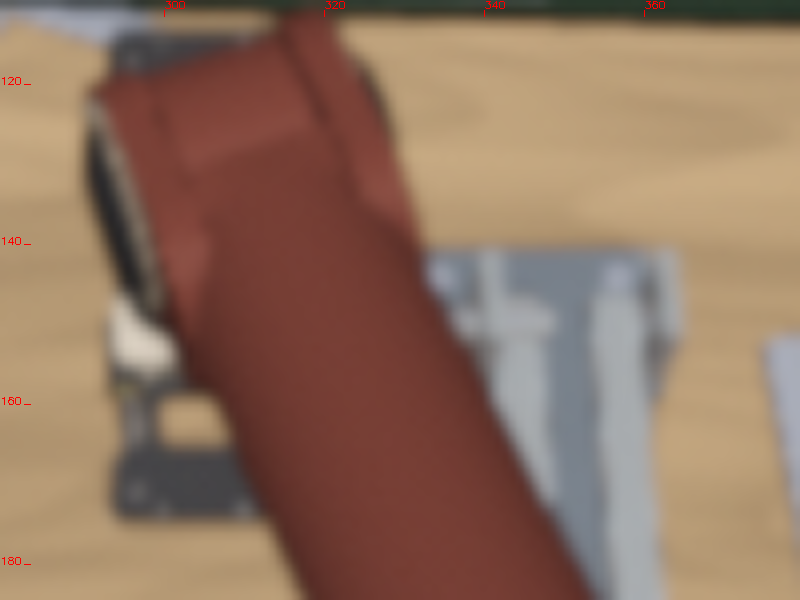

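>>> carry_out([
  [[0.002,-0.04,-0.001,0],[0.003,-0.08,-0.001,0],[0.004,-0.12,-0.001,0],[0.006,-0.16,-0.001,0],[0.008,-0.2,-0.001,0],[0.009,-0.24,-0.001,0],[0.009,-0.26,-0.001,0],[0.009,-0.26,-0.001,0]],
])

```text
clock: 5.97
tcp_pos: [0.6536, -0.0646, 0.1139]
ee_rot: [0.697, 0.717, -0.001, -0.0]
contact_force: [2.0, -1.0, -0.7]
gripper_width: 0.0235
```

```bash
python3 st.py; python3 - <<'E'
from h import *
crop("top","t11",300,110,400,185,8); crop("side","s11",210,120,310,195,8)
E
```

```text
t 5.97 tcp [ 0.6536 -0.0646  0.1139] jaw 1.7 F [ 2.  -1.  -0.7] w 0.0235 q [ 0.3   0.76 -0.42  1.51  0.36  0.95 -0.2 ]
```

View pics/s11.png

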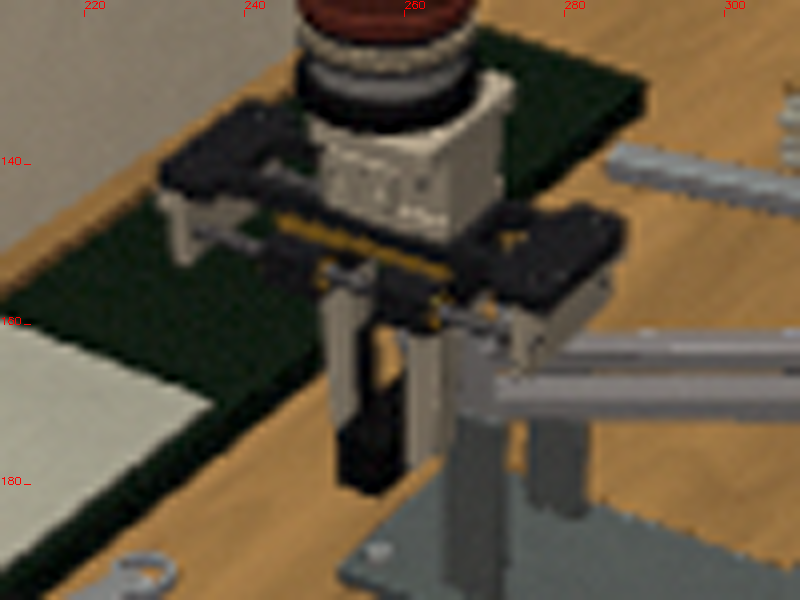

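View pics/t11.png

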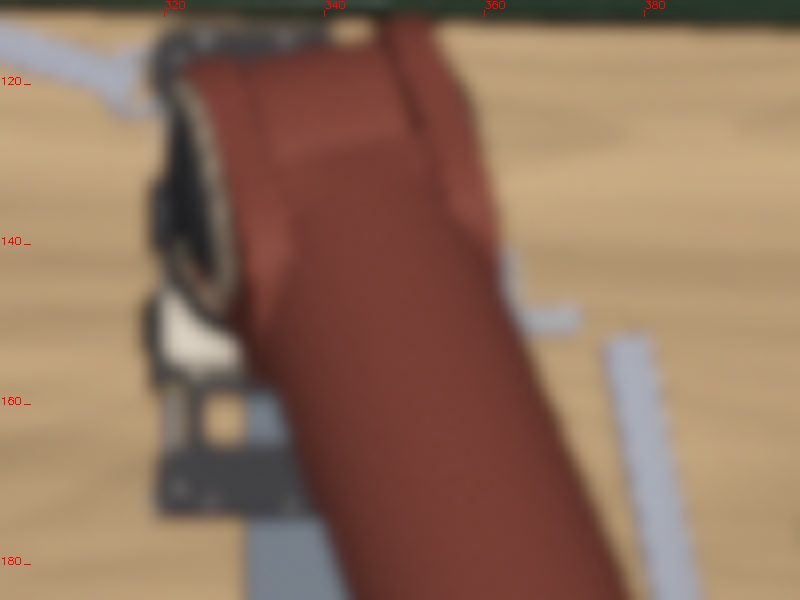

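>>> carry_out([
  [[0,0,0,0],[0,0,0,0],[0,0,0,0],[0,0,0,0],[0,0,0,0],[0,0,0,0]],
], claw=0)

```text
clock: 6.57
tcp_pos: [0.6534, -0.0612, 0.1141]
ee_rot: [0.695, 0.719, -0.001, -0.001]
contact_force: [-0.7, 0.1, 0.7]
gripper_width: 0.0463
```

>>> carry_out([
  [[0,0,0.1,0],[0,0,0.2,0],[0,0,0.4,0],[0,0.2,0.6,0],[0,0.6,0.6,0],[-0.2,0.8,0.6,0],[-0.2,1,0.6,0],[-0.2,1,0.6,0]],
])

```text
clock: 7.23
tcp_pos: [0.6203, 0.1249, 0.2796]
ee_rot: [0.696, 0.719, -0.0, -0.001]
contact_force: [-0.4, -0.2, -0.2]
gripper_width: 0.0464
```

```bash
python3 st.py; python3 meas.py; python3 - <<'E'
from h import *
crop("top","t12",300,110,400,185,8); crop("side","s12",210,120,310,195,8)
E
```

```text
t 7.23 tcp [0.6203 0.1249 0.2796] jaw 1.9 F [-0.4 -0.2 -0.2] w 0.0464 q [ 0.04  0.58 -0.48  1.37  0.27  1.26 -0.43]
uv [243.4 152.7] xy [0.6519 0.2197] headdir deg -162.3 ext -0.131 0.113 n 908 dist 0.688 V 153.0
uv [315.3 121.7] xy [ 0.7699 -0.0336] headdir deg -95.9 ext -0.04 0.023 n 60 dist 0.771 V 176.0
uv [321.3 196.2] xy [ 0.5043 -0.0611] headdir deg 170.5 ext -0.203 0.133 n 438 dist 0.508 V 135.0
uv [201.6 177. ] xy [0.5615 0.3654] headdir deg 64.3 ext -0.031 0.031 n 254 dist 0.67 V 81.0
uv [204.8 207. ] xy [0.4553 0.3509] headdir deg 22.2 ext -0.065 0.044 n 272 dist 0.575 V 177.0
uv [243.  211.3] xy [0.4434 0.2158] headdir deg 42.8 ext -0.064 0.044 n 264 dist 0.493 V 180.0
uv [276.9 215.9] xy [0.43  0.095] headdir deg 145.3 ext -0.042 0.027 n 184 dist 0.44 V 178.0
```

View pics/s12.png

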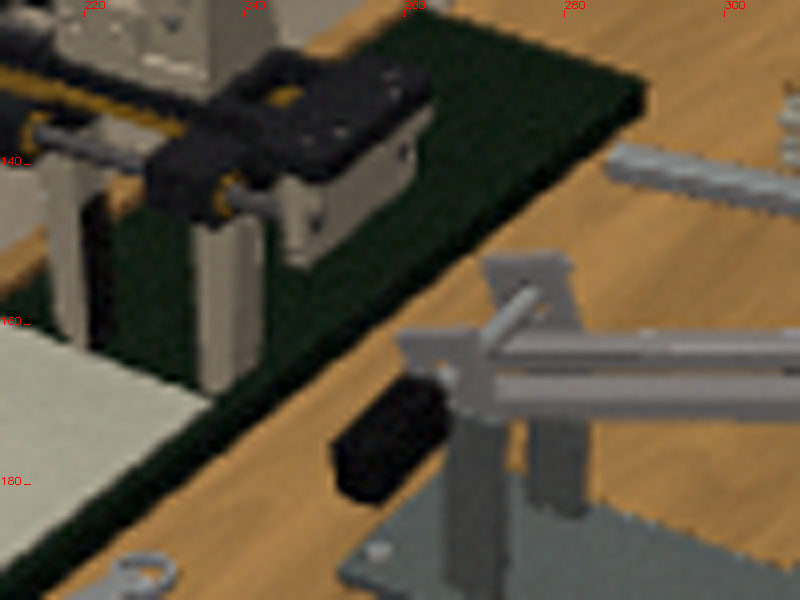

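View pics/t12.png

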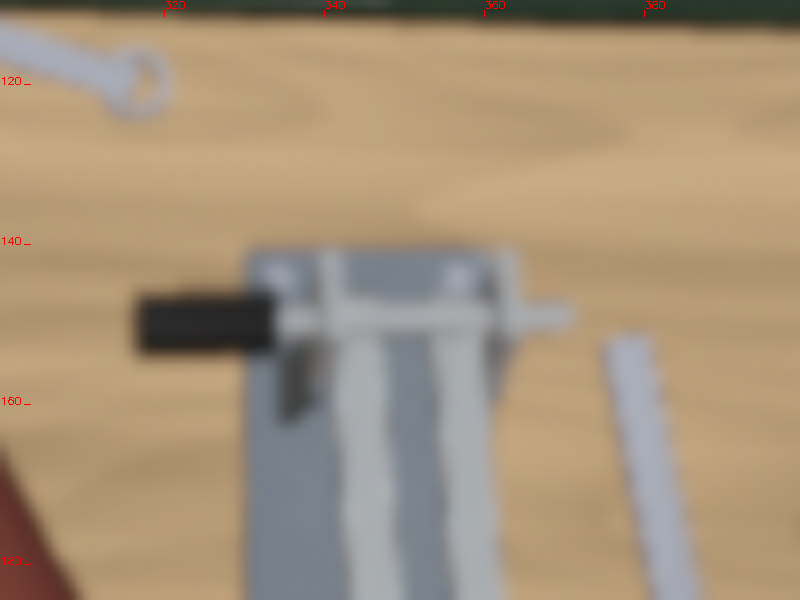

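>>> carry_out([
  [[-0.587,-0.137,-0.6,0.56],[-0.587,-0.137,-0.6,0.56],[-0.587,-0.137,-0.6,0.56],[-0.587,-0.137,-0.6,0.56],[-0.587,-0.137,-0.6,0.56],[-0.587,-0.137,-0.6,0.56],[-0.587,-0.137,-0.6,0.56],[-0.587,-0.137,-0.6,0.56]],
], claw=-0.1)

```text
clock: 8.05
tcp_pos: [0.4398, 0.0855, 0.098]
ee_rot: [0.318, 0.948, -0.003, -0.005]
contact_force: [0.7, -0.3, 1.4]
gripper_width: 0.0513
```

```bash
python3 st.py; python3 meas.py; python3 - <<'E'
from h import *
crop("side","s13",200,180,340,285,5.5)
E
```

```text
t 8.05 tcp [0.4398 0.0855 0.098 ] jaw 53.0 F [ 0.7 -0.3  1.4] w 0.0513 q [ 0.2   0.57 -0.65  2.1   0.57  0.65  0.09]
uv [237.8 128.9] xy [0.7366 0.242 ] headdir deg -98.1 ext -0.05 0.045 n 462 dist 0.775 V 191.0
uv [328.4 170.8] xy [ 0.5952 -0.0843] headdir deg 5.8 ext -0.191 0.109 n 218 dist 0.601 V 104.0
uv [240.7 175.4] xy [0.5709 0.2273] headdir deg 114.0 ext -0.064 0.044 n 266 dist 0.615 V 175.0
uv [201.6 177. ] xy [0.5614 0.3655] headdir deg 66.8 ext -0.032 0.031 n 253 dist 0.67 V 80.0
uv [260.9 197.6] xy [0.4937 0.1535] headdir deg -45.8 ext -0.043 0.04 n 264 dist 0.517 V 90.0
uv [204.8 207. ] xy [0.4554 0.351 ] headdir deg 22.2 ext -0.065 0.044 n 271 dist 0.575 V 176.0
uv [243.  211.3] xy [0.4434 0.2157] headdir deg 42.8 ext -0.064 0.044 n 264 dist 0.493 V 179.0
```

View pics/s13.png

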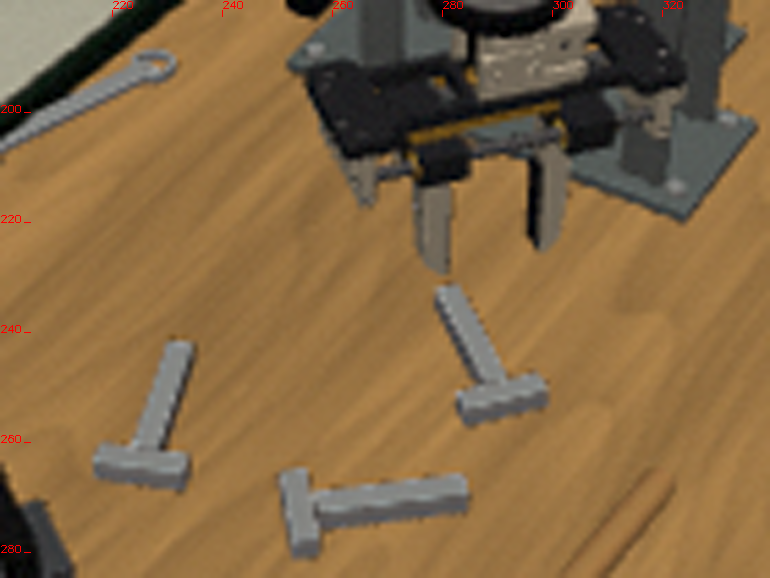

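>>> carry_out([
  [[0.014,-0.006,-0.1,0],[0.014,-0.006,-0.2,0],[0.014,-0.006,-0.27,0],[0.014,-0.006,-0.308,0],[0.014,-0.006,-0.308,0],[0.014,-0.006,-0.308,0]],
])

```text
clock: 8.65
tcp_pos: [0.4516, 0.0867, 0.0084]
ee_rot: [0.322, 0.947, 0.001, 0.0]
contact_force: [-0.1, -0.2, 0.4]
gripper_width: 0.0513
```

>>> carry_out([
  [[0,0,0,0],[0,0,0,0],[0,0,0,0],[0,0,0,0],[0,0,0,0],[0,0,0,0]],
], claw=1)

```text
clock: 9.15
tcp_pos: [0.4503, 0.0846, 0.0084]
ee_rot: [0.323, 0.947, -0.001, -0.0]
contact_force: [-2.2, -3.9, 2.9]
gripper_width: 0.016
```

```bash
python3 st.py; python3 - <<'E'
from h import *
crop("side","s14",220,180,340,270,6)
E
```

```text
t 9.15 tcp [0.4503 0.0846 0.0084] jaw 52.4 F [-2.2 -3.9  2.9] w 0.016 q [ 0.07  0.72 -0.45  2.15  0.76  0.43 -0.08]
```

View pics/s14.png

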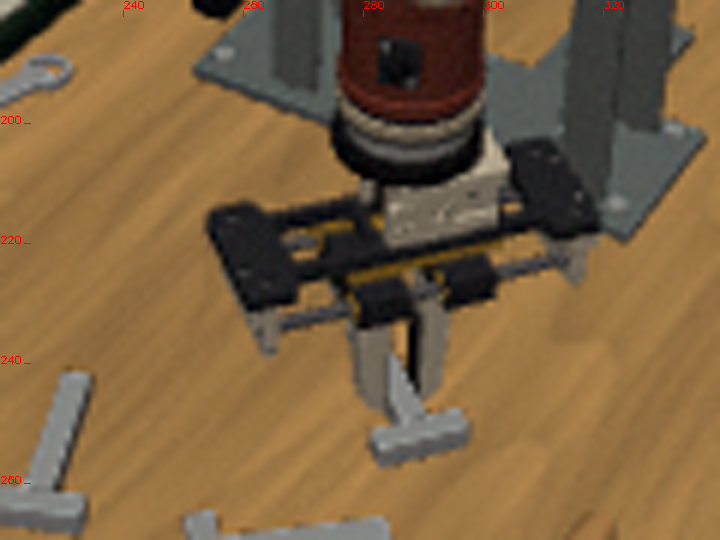

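>>> carry_out([
  [[0,0,0.1,0],[0,0,0.2,0],[0,0,0.35,0],[0,0,0.5,0.1],[0.1,-0.1,0.65,0.2],[0.15,-0.2,0.77,0.3],[0.2,-0.3,0.77,0.44],[0.2,-0.45,0.77,0.44]],
])

```text
clock: 9.87
tcp_pos: [0.5104, -0.022, 0.2389]
ee_rot: [0.025, 1.0, 0.002, 0.006]
contact_force: [1.4, -0.1, -4.3]
gripper_width: 0.0156
```

```bash
python3 st.py; python3 - <<'E'
from h import *
crop("side","s15",220,80,360,200,5.5)
E
```

```text
t 9.87 tcp [ 0.5104 -0.022   0.2389] jaw 87.2 F [ 1.4 -0.1 -4.3] w 0.0156 q [ 0.64  0.53 -0.98  1.78  0.49  1.09  1.01]
```

View pics/s15.png

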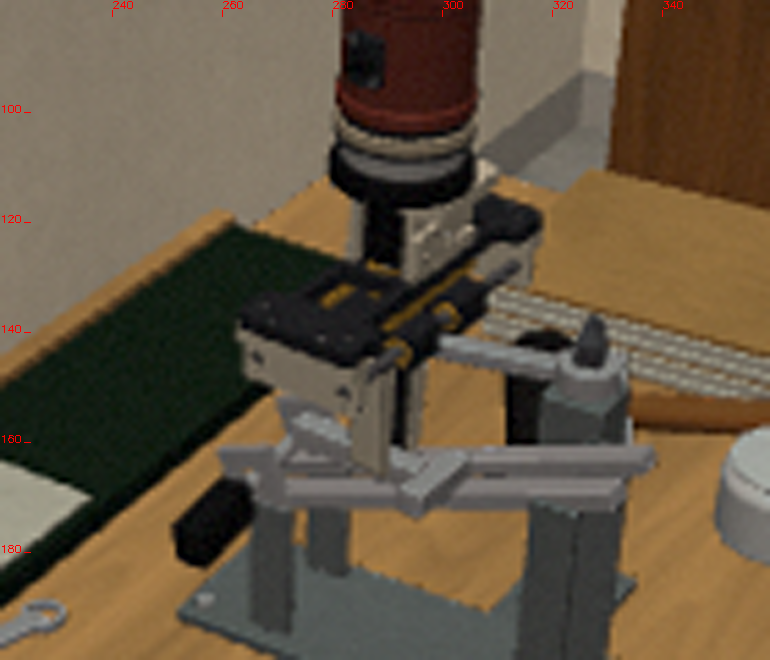

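>>> carry_out([
  [[0,-0.1,0,0.053],[0,-0.2,0,0.053],[0,-0.3,0,0.053],[0,-0.4,0,0.053],[0,-0.427,0,0.053],[0,-0.427,0,0.053],[0,-0.427,-0.08,0.053],[0,-0.427,-0.1,0.053]],
])

```text
clock: 10.58
tcp_pos: [0.5096, -0.1629, 0.2043]
ee_rot: [-0.012, 1.0, -0.003, 0.002]
contact_force: [-0.7, 0.1, -2.8]
gripper_width: 0.0155
```

```bash
python3 st.py; python3 - <<'E'
from h import *
crop("side","s16",260,100,380,200,6);crop("top","t16",310,130,410,240,6)
E
```

```text
t 10.58 tcp [ 0.5096 -0.1629  0.2043] jaw 91.4 F [-0.7  0.1 -2.8] w 0.0155 q [ 0.87  0.61 -0.96  1.76  0.58  1.07  1.29]
```

View pics/s16.png

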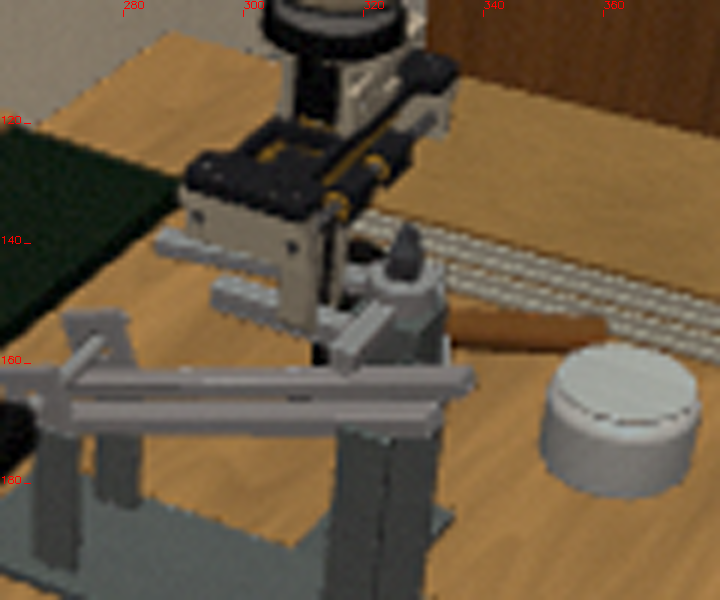

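View pics/t16.png

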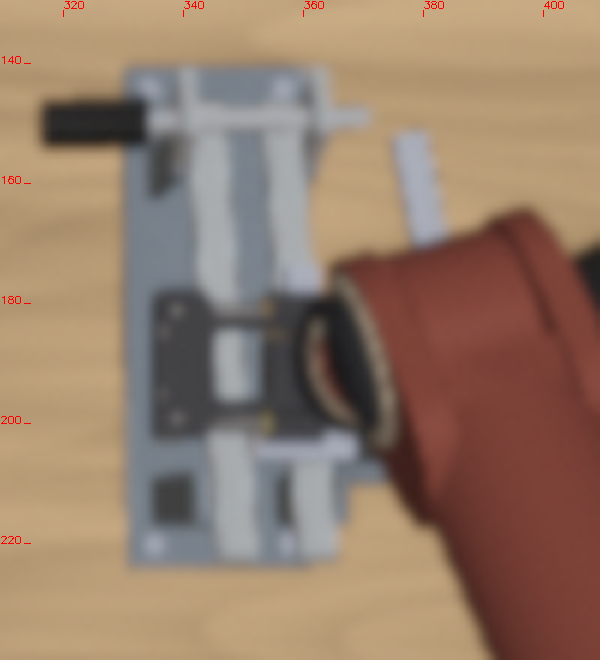

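>>> carry_out([
  [[0,0.02,0,0.007],[0,0.037,0,0.007],[0,0.037,0,0.007],[0,0.037,0,0.007]],
])

```text
clock: 11.02
tcp_pos: [0.5103, -0.1507, 0.206]
ee_rot: [-0.019, 1.0, -0.003, 0.003]
contact_force: [-0.4, 0.0, -1.1]
gripper_width: 0.0155
```

```bash
python3 st.py; python3 - <<'E'
from h import *
print(onz("top",(360.8,204.3),.21))
crop("side","s17",260,100,380,200,6);crop("top","t17",330,170,380,230,10)
E
python3 st.py
```

```text
t 11.02 tcp [ 0.5103 -0.1507  0.206 ] jaw 92.2 F [-0.4  0.  -1.1] w 0.0155 q [ 0.85  0.61 -0.97  1.77  0.57  1.07  1.28]
[ 0.47122448 -0.16306807  0.21      ]
t 11.12 tcp [ 0.5101 -0.1519  0.2056] jaw 92.1 F [-0.1 -0.3 -2.6] w 0.0155 q [ 0.85  0.61 -0.97  1.77  0.57  1.07  1.28]
```

View pics/t17.png

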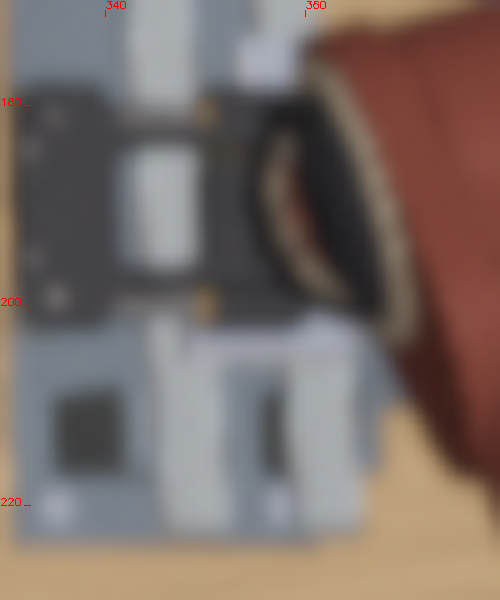

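```bash
python3 - <<'E'
from chute import *
o,R=fr(.5557,-.1483,.034)
for nm,uv in(("tail",(356.6,176)),("head",(356.4,203.7))):
    P=onz("top",uv,.209); print(nm,P,R.T@(P-o))
E
```

```text
tail [ 0.55863917 -0.14862842  0.209     ] [-0.01913946 -0.00042815  0.06114118]
head [ 0.47278129 -0.1496375   0.209     ] [-0.09980508  0.00148196  0.0317813 ]
```

>>> carry_out([
  [[0,0.003,-0.03,0],[0,0.003,-0.055,0],[0,0.003,-0.065,0],[0,0.003,-0.065,0],[0,0.003,-0.065,0]],
])

```text
clock: 11.53
tcp_pos: [0.5101, -0.1511, 0.1859]
ee_rot: [-0.018, 1.0, -0.003, 0.002]
contact_force: [0.2, 0.0, -2.4]
gripper_width: 0.0158
```

```bash
python3 st.py; python3 - <<'E'
from h import *
crop("side","s18",280,110,360,180,9)
E
```

```text
t 11.53 tcp [ 0.5101 -0.1511  0.1859] jaw 92.1 F [ 0.2  0.  -2.4] w 0.0158 q [ 0.84  0.63 -0.95  1.8   0.6   1.03  1.26]
```

View pics/s18.png

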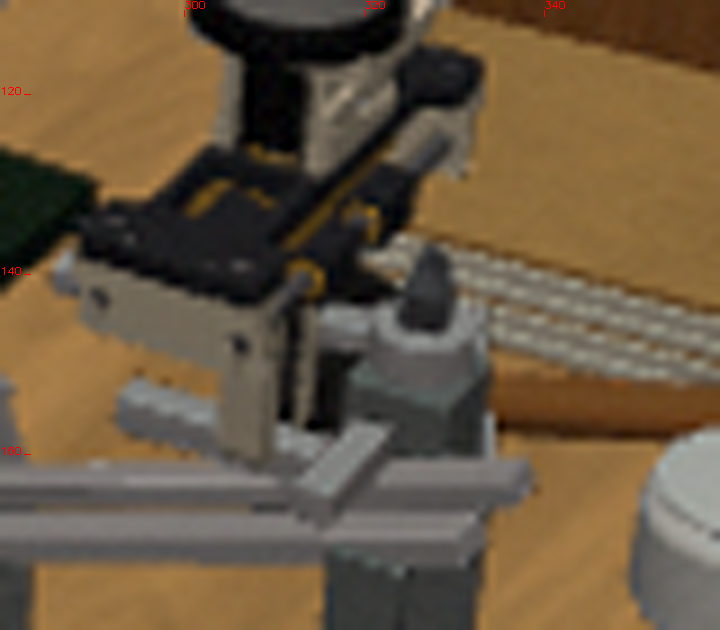

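>>> carry_out([
  [[0,0,-0.006,0],[0,0,-0.01,0],[0,0,-0.01,0]],
])

```text
clock: 11.83
tcp_pos: [0.511, -0.1511, 0.1837]
ee_rot: [-0.018, 1.0, -0.003, 0.003]
contact_force: [0.7, 0.0, 1.8]
gripper_width: 0.0154
```

>>> carry_out([
  [[0,0,0,0],[0,0,0,0],[0,0,0,0],[0,0,0,0],[0,0,0,0],[0,0,0,0]],
], claw=0)

```text
clock: 12.33
tcp_pos: [0.5112, -0.1507, 0.1839]
ee_rot: [-0.018, 1.0, -0.003, 0.004]
contact_force: [-0.7, 0.1, -0.1]
gripper_width: 0.0456
```

```bash
python3 st.py; python3 - <<'E'
from h import *
crop("side","s19",250,110,350,190,8)
E
```

```text
t 12.33 tcp [ 0.5112 -0.1507  0.1839] jaw 92.1 F [-0.7  0.1 -0.1] w 0.0456 q [ 0.83  0.63 -0.95  1.8   0.6   1.02  1.26]
```

View pics/s19.png

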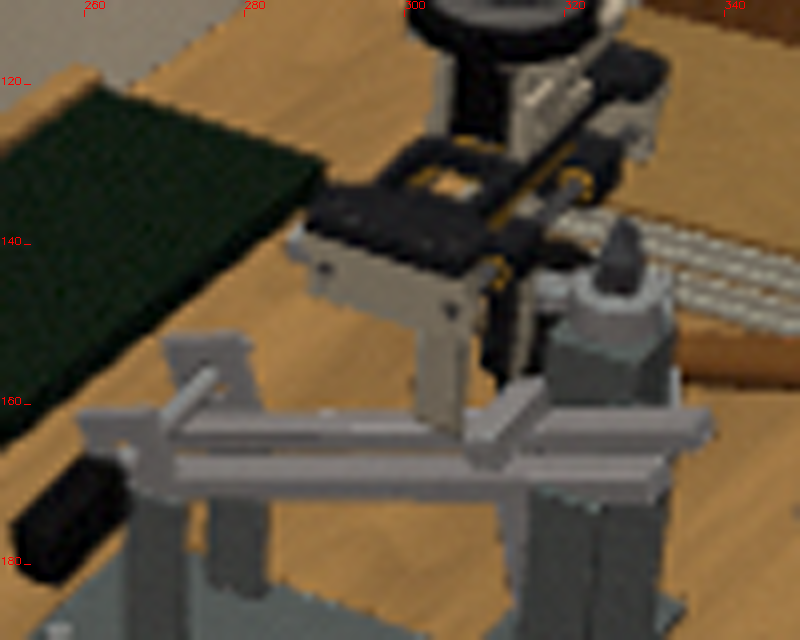

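>>> carry_out([
  [[0,0,0.05,0],[0,0,0.15,0],[0,0.1,0.3,0],[-0.1,0.4,0.3,-0.3],[-0.2,0.9,0.3,-0.6],[-0.2,0.95,0.3,-0.6],[-0.2,1,0.3,-0.6],[-0.2,1,0.3,-0.6]],
])

```text
clock: 13.05
tcp_pos: [0.4638, 0.0732, 0.2716]
ee_rot: [0.289, 0.957, -0.005, 0.001]
contact_force: [0.6, 0.7, -0.6]
gripper_width: 0.0463
```

```bash
python3 st.py; python3 - <<'E'
from h import *
crop("side","s20",250,110,350,190,8)
E
python3 meas.py
```

```text
t 13.05 tcp [0.4638 0.0732 0.2716] jaw 56.4 F [ 0.6  0.7 -0.6] w 0.0463 q [ 0.42  0.39 -0.88  1.82  0.34  1.1   0.4 ]
uv [237.8 128.9] xy [0.7366 0.242 ] headdir deg -97.9 ext -0.05 0.045 n 462 dist 0.775 V 191.0
uv [328.2 169.5] xy [ 0.5998 -0.0836] headdir deg 6.0 ext -0.196 0.104 n 229 dist 0.606 V 95.0
uv [240.7 175.4] xy [0.5709 0.2273] headdir deg 114.0 ext -0.064 0.044 n 266 dist 0.615 V 174.0
uv [201.6 177. ] xy [0.5615 0.3654] headdir deg 59.0 ext -0.029 0.029 n 254 dist 0.67 V 80.0
uv [258.  191.2] xy [0.5162 0.1643] headdir deg 4.2 ext -0.107 0.058 n 378 dist 0.542 V 88.0
uv [204.8 207. ] xy [0.4554 0.351 ] headdir deg 22.2 ext -0.065 0.044 n 271 dist 0.575 V 175.0
uv [242.9 211.3] xy [0.4434 0.2159] headdir deg 42.8 ext -0.064 0.044 n 263 dist 0.493 V 178.0
```

View pics/s20.png

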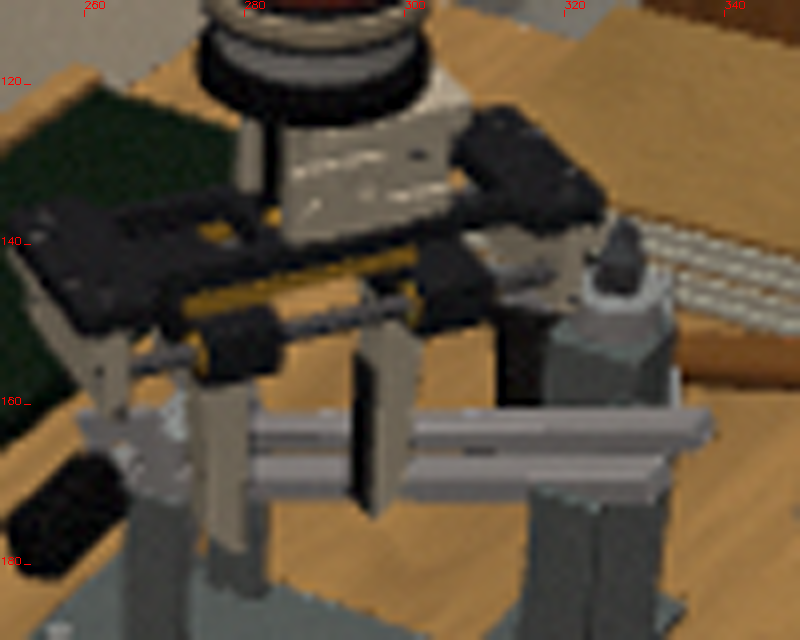

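>>> carry_out([
  [[-0.06,0.2,-0.2,-1],[-0.06,0.476,-0.4,-1],[-0.06,0.476,-0.4,-1],[-0.06,0.476,-0.4,-1],[-0.06,0.476,-0.4,-1],[-0.06,0.476,-0.4,-1],[-0.06,0.476,-0.4,-1],[-0.06,0.476,-0.4,-1]],
])

```text
clock: 13.82
tcp_pos: [0.4432, 0.2234, 0.1517]
ee_rot: [0.689, 0.724, -0.005, -0.0]
contact_force: [-0.3, -0.1, -0.1]
gripper_width: 0.0466
```

```bash
python3 st.py; python3 - <<'E'
from h import *
crop("side","s21",250,110,350,190,8)
E
```

```text
t 13.82 tcp [0.4432 0.2234 0.1517] jaw 2.8 F [-0.3 -0.1 -0.1] w 0.0466 q [-0.16  0.52 -0.52  1.92  0.35  0.8  -0.82]
```

View pics/s21.png

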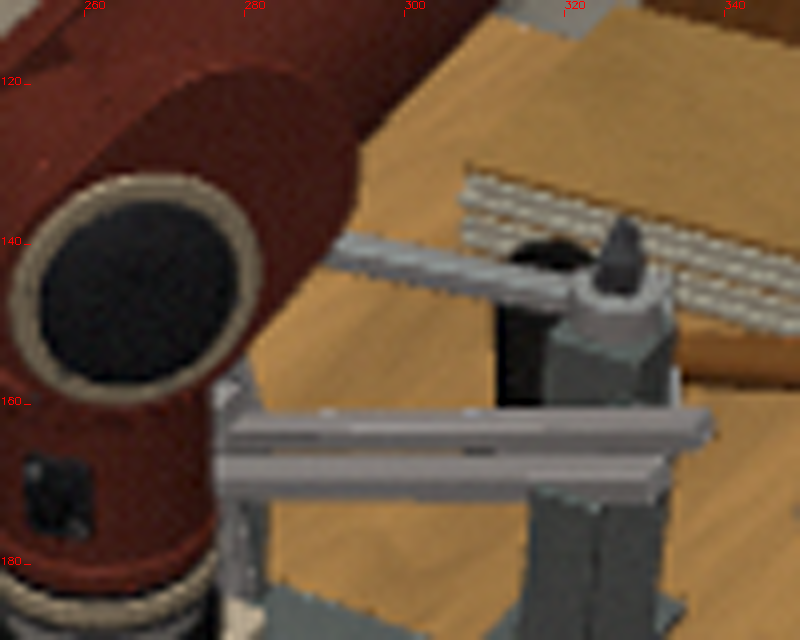

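>>> carry_out([
  [[0,-0.025,-0.25,-0.556],[0,-0.025,-0.25,-0.556],[0,-0.025,-0.25,-0.556],[0,-0.025,-0.25,-0.556],[0,-0.025,-0.25,-0.556],[0,-0.025,-0.25,-0.556],[0,-0.025,-0.25,-0.556],[0,-0.025,-0.25,-0.556]],
])

```text
clock: 14.53
tcp_pos: [0.4435, 0.2148, 0.077]
ee_rot: [0.932, 0.362, -0.005, -0.002]
contact_force: [-0.0, 1.0, -0.4]
gripper_width: 0.0466
```

```bash
python3 st.py; python3 - <<'E'
from h import *
crop("side","s22",200,200,300,280,8)
E
```

```text
t 14.53 tcp [0.4435 0.2148 0.077 ] jaw -47.5 F [-0.   1.  -0.4] w 0.0466 q [-0.35  0.59 -0.21  2.01  0.21  0.57 -1.53]
```

View pics/s22.png

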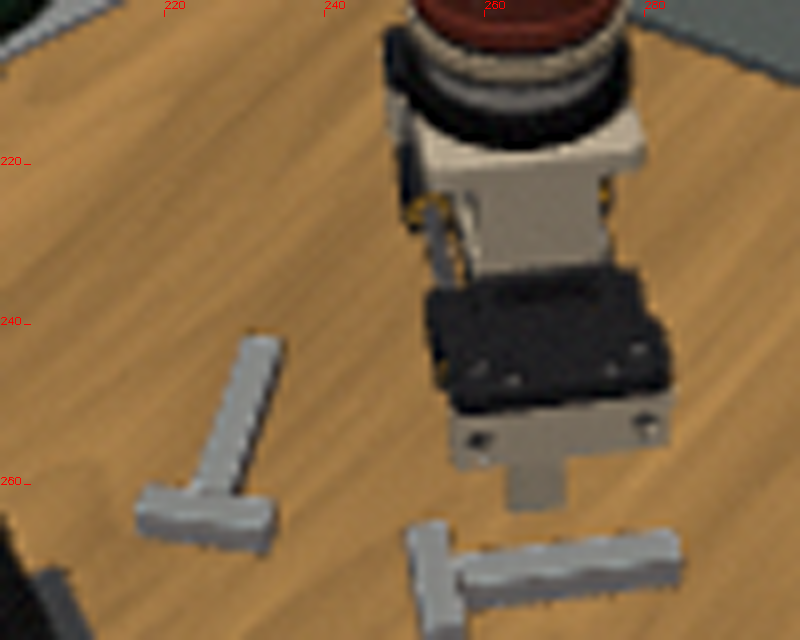

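>>> carry_out([
  [[0,0.004,-0.12,0],[0,0.004,-0.2,0],[0,0.004,-0.237,0],[0,0.004,-0.237,0],[0,0.004,-0.237,0]],
])

```text
clock: 15.0
tcp_pos: [0.4432, 0.2158, 0.0055]
ee_rot: [0.931, 0.365, -0.006, -0.002]
contact_force: [-0.9, 0.3, -0.4]
gripper_width: 0.0463
```

>>> carry_out([
  [[0,0,0,0],[0,0,0,0],[0,0,0,0],[0,0,0,0],[0,0,0,0],[0,0,0,0]],
], claw=1)

```text
clock: 15.5
tcp_pos: [0.4444, 0.2152, 0.0062]
ee_rot: [0.931, 0.365, -0.005, -0.001]
contact_force: [1.1, -1.9, 4.3]
gripper_width: 0.0159
```

```bash
python3 st.py
```

```text
t 15.5 tcp [0.4444 0.2152 0.0062] jaw -47.2 F [ 1.1 -1.9  4.3] w 0.0159 q [-0.39  0.72 -0.16  2.05  0.26  0.4  -1.57]
```

>>> carry_out([
  [[0,0,0.1,0],[0,0,0.2,0.08],[0,0,0.33,0.16],[0,-0.1,0.46,0.24],[0.05,-0.2,0.6,0.32],[0.1,-0.3,0.7,0.4],[0.15,-0.4,0.78,0.48],[0.2,-0.5,0.78,0.56]],
])

```text
clock: 16.17
tcp_pos: [0.498, 0.0808, 0.2388]
ee_rot: [0.692, 0.722, -0.003, 0.002]
contact_force: [0.8, 0.3, -2.5]
gripper_width: 0.0156
```

```bash
python3 st.py; python3 - <<'E'
from h import *
cv2.imwrite("pics/s23.png",get_image("side"))
E
```

```text
t 16.17 tcp [0.498  0.0808 0.2388] jaw 2.4 F [ 0.8  0.3 -2.5] w 0.0156 q [ 0.18  0.41 -0.56  1.79  0.26  1.01 -0.44]
```

View pics/s23.png

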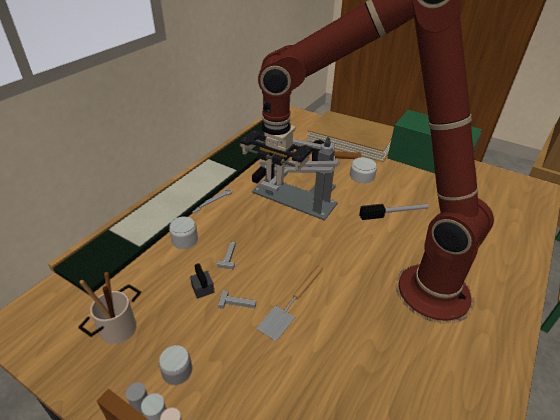

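>>> carry_out([
  [[0,0,0,0.08],[0,-0.05,0,0.16],[0,-0.1,0,0.24],[0,-0.2,0,0.32],[0.03,-0.3,0,0.4],[0.03,-0.4,0,0.48],[0.03,-0.5,0,0.56],[0.03,-0.6,0,0.64]],
])

```text
clock: 16.88
tcp_pos: [0.5112, -0.1124, 0.2378]
ee_rot: [0.263, 0.965, -0.001, 0.006]
contact_force: [0.8, 0.7, -2.1]
gripper_width: 0.0152
```

```bash
python3 st.py
```

```text
t 16.88 tcp [ 0.5112 -0.1124  0.2378] jaw 59.5 F [ 0.8  0.7 -2.1] w 0.0152 q [ 0.7   0.49 -0.8   1.76  0.41  1.05  0.8 ]
```

>>> carry_out([
  [[0,-0.05,0,0.08],[-0.01,-0.1,0,0.16],[-0.015,-0.129,0,0.24],[-0.015,-0.129,0,0.32],[-0.015,-0.129,0,0.362],[-0.015,-0.129,-0.05,0.362],[-0.015,-0.129,-0.1,0.362],[-0.015,-0.129,-0.1,0.362]],
])

```text
clock: 17.55
tcp_pos: [0.5037, -0.1513, 0.2043]
ee_rot: [-0.018, 1.0, 0.002, 0.002]
contact_force: [-1.0, -1.0, -1.3]
gripper_width: 0.0154
```

```bash
python3 st.py; python3 - <<'E'
from h import *
crop("side","s24",260,100,360,180,8);crop("top","t24",330,170,380,230,10)
E
python3 st.py
```

```text
t 17.55 tcp [ 0.5037 -0.1513  0.2043] jaw 92.1 F [-1.  -1.  -1.3] w 0.0154 q [ 0.84  0.59 -0.93  1.79  0.53  1.04  1.32]
t 17.65 tcp [ 0.5059 -0.1509  0.207 ] jaw 92.1 F [ 0.5 -0.6 -0.7] w 0.0154 q [ 0.84  0.58 -0.93  1.78  0.53  1.04  1.32]
```

View pics/t24.png

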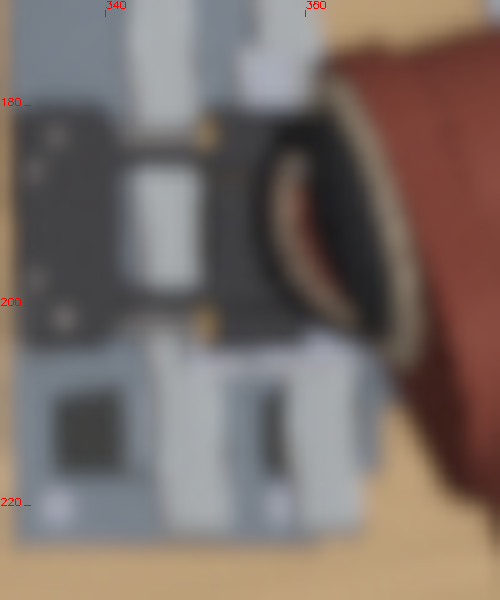

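View pics/s24.png

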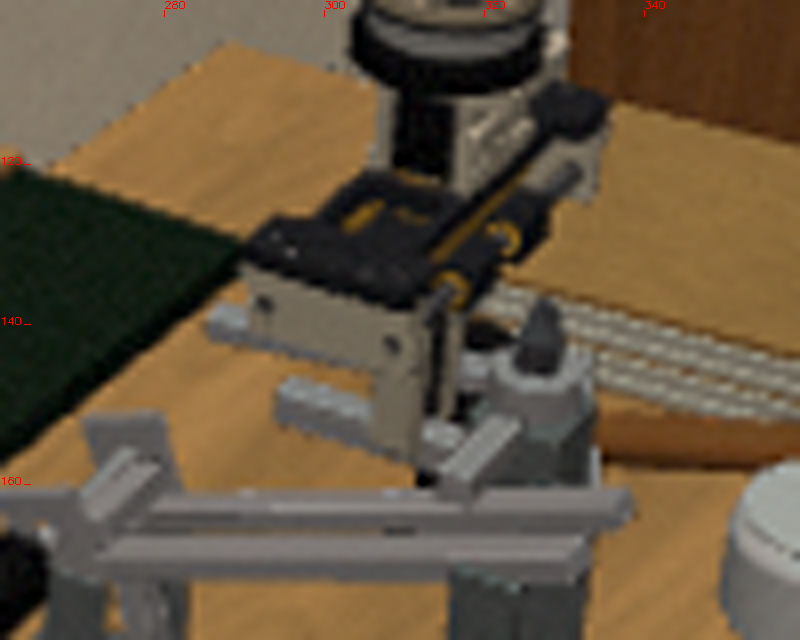

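>>> carry_out([
  [[0,0,-0.03,0],[0,0,-0.05,0],[0,0,-0.07,0],[0,0,-0.076,0],[0,0,-0.076,0],[0,0,-0.076,0]],
])

```text
clock: 18.15
tcp_pos: [0.5062, -0.1508, 0.1844]
ee_rot: [-0.018, 1.0, 0.001, 0.005]
contact_force: [0.4, -0.4, -0.5]
gripper_width: 0.0154
```

>>> carry_out([
  [[0,0,0,0],[0,0,0,0],[0,0,0,0],[0,0,0,0],[0,0,0,0],[0,0,0,0]],
], claw=-0.1)

```text
clock: 18.65
tcp_pos: [0.5061, -0.1508, 0.1845]
ee_rot: [-0.018, 1.0, 0.001, 0.005]
contact_force: [1.2, -0.5, -0.6]
gripper_width: 0.0497
```

```bash
python3 st.py; python3 - <<'E'
from h import *
crop("side","s25",260,120,360,190,8)
E
```

```text
t 18.65 tcp [ 0.5061 -0.1508  0.1845] jaw 92.1 F [ 1.2 -0.5 -0.6] w 0.0497 q [ 0.83  0.61 -0.91  1.81  0.56  0.99  1.3 ]
```

View pics/s25.png

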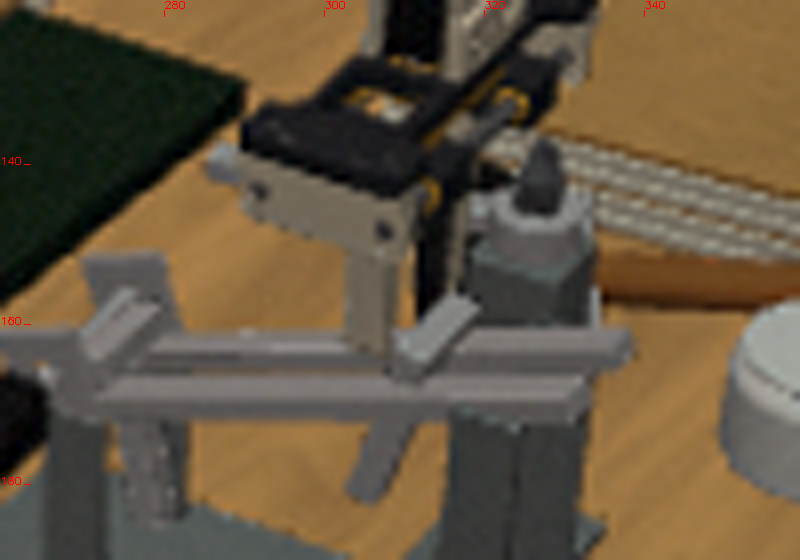

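>>> carry_out([
  [[0,0,0.05,0],[0,0,0.15,0],[0,0.1,0.25,-0.08],[0.05,0.4,0.25,-0.3],[0.1,0.9,0.25,-0.6],[0.15,1,0.25,-0.7],[0.2,1,0.25,-0.756],[0.2,1,0.2,-0.756]],
])

```text
clock: 19.37
tcp_pos: [0.5474, 0.0821, 0.2548]
ee_rot: [0.35, 0.937, -0.001, 0.007]
contact_force: [1.0, -0.7, 1.0]
gripper_width: 0.0513
```

```bash
python3 st.py; python3 - <<'E'
from h import *
crop("side","s26",260,120,360,190,8)
E
python3 meas.py
```

```text
t 19.37 tcp [0.5474 0.0821 0.2548] jaw 49.1 F [ 1.  -0.7  1. ] w 0.0513 q [ 0.28  0.51 -0.74  1.65  0.38  1.12  0.29]
uv [237.8 128.9] xy [0.7366 0.242 ] headdir deg -97.9 ext -0.05 0.045 n 463 dist 0.775 V 192.0
uv [328.1 166.2] xy [ 0.6117 -0.0831] headdir deg 6.8 ext -0.166 0.092 n 202 dist 0.617 V 97.0
uv [249.5 165.8] xy [0.6058 0.197 ] headdir deg -37.7 ext -0.096 0.092 n 598 dist 0.637 V 123.0
uv [201.6 177. ] xy [0.5615 0.3655] headdir deg 66.8 ext -0.032 0.032 n 254 dist 0.67 V 81.0
uv [204.8 207. ] xy [0.4554 0.3509] headdir deg 22.1 ext -0.065 0.044 n 273 dist 0.575 V 177.0
```

View pics/s26.png

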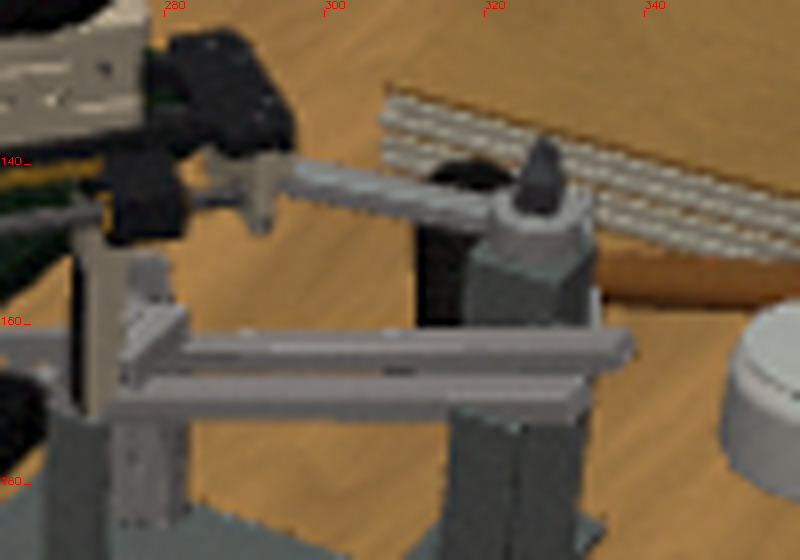

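>>> carry_out([
  [[0.078,0.2,-0.1,-0.08],[0.078,0.4,-0.3,-0.16],[0.078,0.484,-0.45,-0.279],[0.078,0.484,-0.56,-0.279],[0.078,0.484,-0.6,-0.279],[0.078,0.484,-0.6,-0.279],[0.078,0.484,-0.6,-0.279],[0.078,0.484,-0.6,-0.279]],
])

```text
clock: 20.13
tcp_pos: [0.5674, 0.2365, 0.0722]
ee_rot: [0.535, 0.845, -0.001, 0.004]
contact_force: [0.3, -0.1, 0.3]
gripper_width: 0.0512
```

```bash
python3 st.py; python3 - <<'E'
from h import *
crop("side","s27",180,180,300,270,6.5)
E
```

```text
t 20.13 tcp [0.5674 0.2365 0.0722] jaw 25.3 F [ 0.3 -0.1  0.3] w 0.0512 q [-0.14  0.77 -0.5   1.67  0.49  0.82 -0.42]
```

View pics/s27.png

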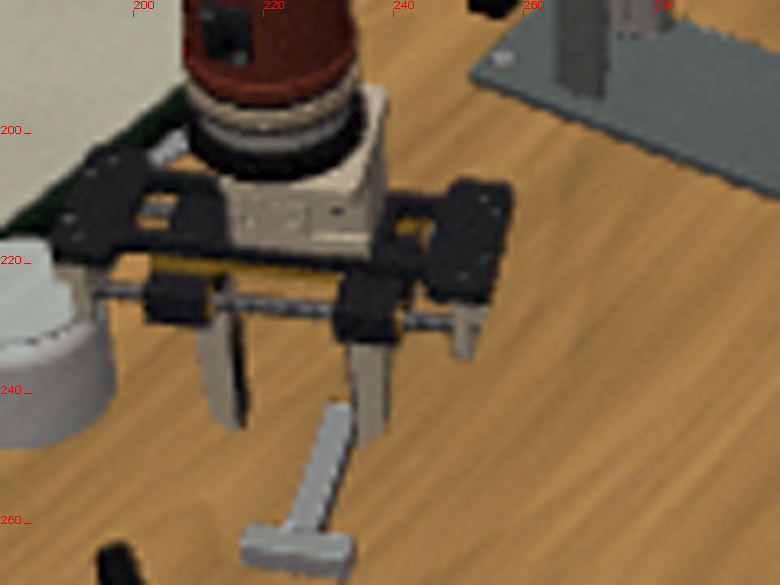

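>>> carry_out([
  [[0.012,-0.031,-0.06,-0.014],[0.012,-0.031,-0.12,-0.014],[0.012,-0.031,-0.18,-0.014],[0.012,-0.031,-0.22,-0.014],[0.012,-0.031,-0.22,-0.014],[0.012,-0.031,-0.22,-0.014]],
])

```text
clock: 20.68
tcp_pos: [0.574, 0.226, 0.0099]
ee_rot: [0.546, 0.838, 0.001, 0.006]
contact_force: [-0.0, 0.2, 0.6]
gripper_width: 0.0513
```

>>> carry_out([
  [[0,0,0,0],[0,0,0,0],[0,0,0,0],[0,0,0,0],[0,0,0,0],[0,0,0,0]],
], claw=1)

```text
clock: 21.18
tcp_pos: [0.5737, 0.2259, 0.0101]
ee_rot: [0.546, 0.838, 0.001, 0.006]
contact_force: [-2.0, -0.9, 3.1]
gripper_width: 0.0158
```

>>> carry_out([
  [[0,0,0.1,0],[0,0,0.2,0.08],[0,-0.1,0.33,0.16],[0,-0.2,0.46,0.24],[-0.05,-0.3,0.6,0.32],[-0.1,-0.4,0.7,0.4],[-0.15,-0.5,0.78,0.48],[-0.2,-0.6,0.78,0.56]],
])

```text
clock: 21.85
tcp_pos: [0.5217, 0.0617, 0.2417]
ee_rot: [0.135, 0.991, 0.005, 0.007]
contact_force: [1.2, 0.6, -2.0]
gripper_width: 0.0152
```

```bash
python3 st.py; python3 - <<'E'
from h import *
crop("side","s28",200,100,340,200,5.7)
E
```

```text
t 21.85 tcp [0.5217 0.0617 0.2417] jaw 74.4 F [ 1.2  0.6 -2. ] w 0.0152 q [ 0.44  0.52 -0.91  1.75  0.46  1.09  0.67]
```

View pics/s28.png

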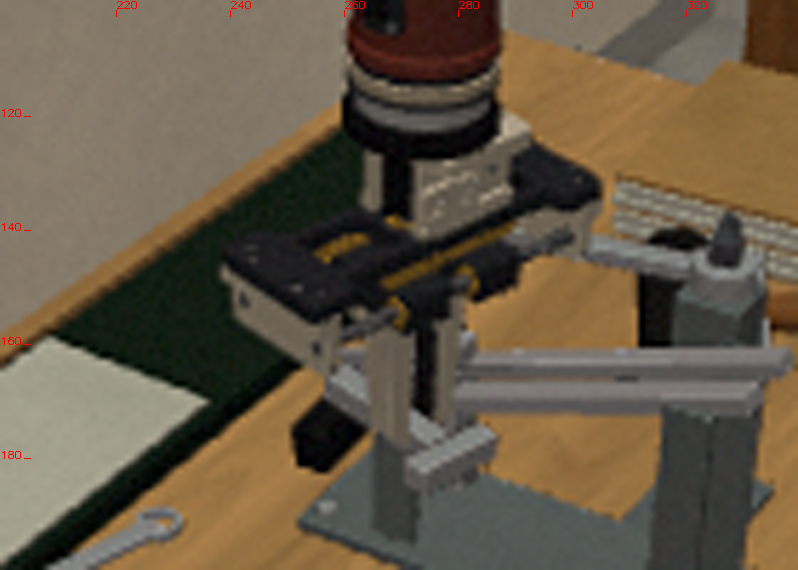

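>>> carry_out([
  [[-0.02,-0.1,0,0.06],[-0.042,-0.2,0,0.12],[-0.042,-0.3,0,0.196],[-0.042,-0.4,0,0.196],[-0.042,-0.5,0,0.196],[-0.042,-0.6,0,0.196],[-0.042,-0.68,0,0.196],[-0.042,-0.709,0,0.196]],
])

```text
clock: 22.57
tcp_pos: [0.5053, -0.1701, 0.2395]
ee_rot: [-0.009, 1.0, -0.002, 0.004]
contact_force: [0.0, -0.2, -2.7]
gripper_width: 0.0155
```

```bash
python3 st.py
```

```text
t 22.57 tcp [ 0.5053 -0.1701  0.2395] jaw 91.1 F [ 0.  -0.2 -2.7] w 0.0155 q [ 0.91  0.58 -1.01  1.72  0.54  1.14  1.34]
```

>>> carry_out([
  [[0.012,0.064,0,0.01],[0.012,0.064,-0.05,0.01],[0.012,0.064,-0.1,0.01],[0.012,0.064,-0.1,0.01],[0.012,0.064,-0.1,0.01]],
])

```text
clock: 22.98
tcp_pos: [0.5082, -0.15, 0.2087]
ee_rot: [-0.018, 1.0, -0.002, 0.002]
contact_force: [0.1, 0.2, -2.0]
gripper_width: 0.0154
```

```bash
python3 st.py; python3 - <<'E'
from h import *
crop("side","s29",260,100,360,180,8);crop("top","t29",330,170,380,230,10)
E
python3 st.py
```

```text
t 22.98 tcp [ 0.5082 -0.15    0.2087] jaw 92.0 F [ 0.1  0.2 -2. ] w 0.0154 q [ 0.86  0.61 -0.98  1.77  0.57  1.07  1.28]
t 23.08 tcp [ 0.5094 -0.1502  0.2101] jaw 92.0 F [-0.7  0.7 -1.4] w 0.0152 q [ 0.86  0.6  -0.98  1.77  0.57  1.07  1.28]
```

View pics/t29.png

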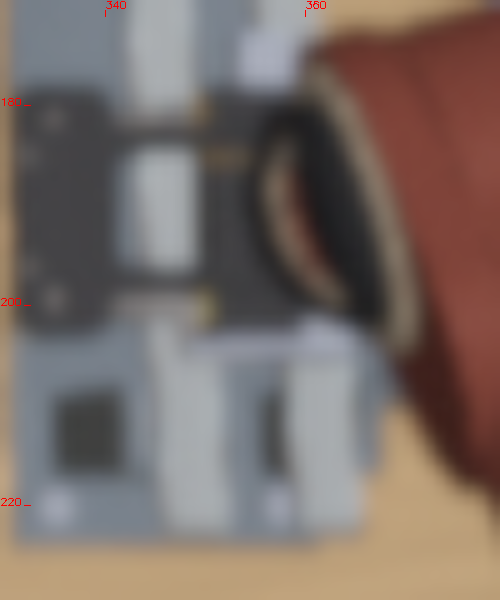

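View pics/s29.png

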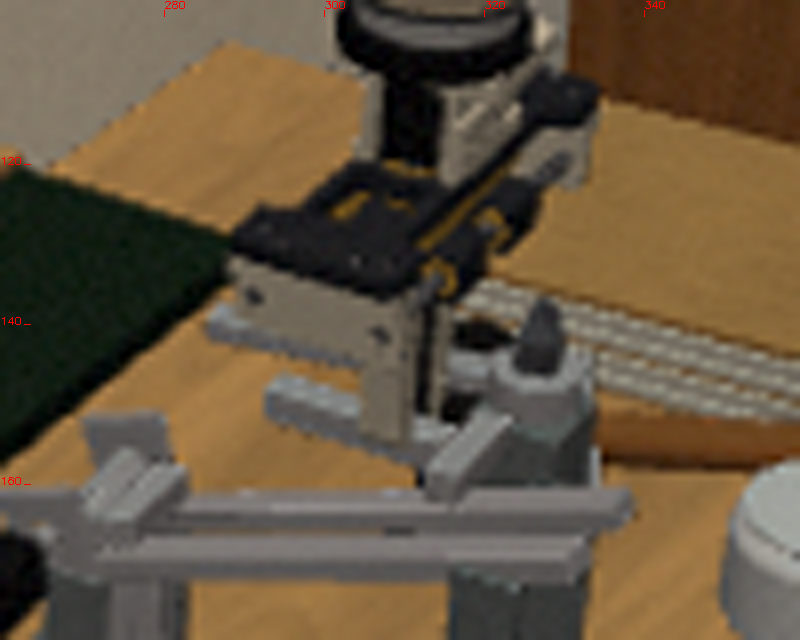

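>>> carry_out([
  [[0,-0.002,-0.03,0],[0,-0.002,-0.05,0],[0,-0.002,-0.07,0],[0,-0.002,-0.075,0],[0,-0.002,-0.075,0],[0,-0.002,-0.075,0]],
])

```text
clock: 23.58
tcp_pos: [0.5094, -0.1508, 0.1875]
ee_rot: [-0.018, 1.0, -0.002, 0.004]
contact_force: [0.6, -0.2, -2.7]
gripper_width: 0.0154
```

>>> carry_out([
  [[0,0,0,0],[0,0,0,0],[0,0,0,0],[0,0,0,0],[0,0,0,0],[0,0,0,0],[0,0,0,0],[0,0,0,0]],
], claw=-0.1)

```text
clock: 24.25
tcp_pos: [0.5092, -0.1508, 0.1875]
ee_rot: [-0.018, 1.0, -0.002, 0.004]
contact_force: [0.3, -0.0, 0.2]
gripper_width: 0.0514
```

>>> carry_out([
  [[0,0,0.05,0],[0,0,0.15,0],[-0.05,0.1,0.25,-0.08],[-0.1,0.4,0.25,-0.3],[-0.1,0.9,0.25,-0.6],[-0.1,1,0.25,-1],[-0.15,1,0.25,-1],[-0.15,1,0.2,-1]],
])

```text
clock: 24.92
tcp_pos: [0.4744, 0.0794, 0.258]
ee_rot: [0.343, 0.939, -0.003, 0.004]
contact_force: [0.1, -0.4, -0.4]
gripper_width: 0.0513
```

```bash
python3 st.py; python3 - <<'E'
from h import *
crop("side","s30",240,110,360,190,6.5)
E
python3 meas.py
```

```text
t 24.92 tcp [0.4744 0.0794 0.258 ] jaw 49.9 F [ 0.1 -0.4 -0.4] w 0.0513 q [ 0.38  0.41 -0.85  1.82  0.36  1.06  0.27]
uv [237.8 128.9] xy [0.7366 0.242 ] headdir deg -98.1 ext -0.05 0.045 n 462 dist 0.775 V 191.0
uv [328.4 170.8] xy [ 0.5954 -0.0844] headdir deg 5.8 ext -0.191 0.108 n 219 dist 0.601 V 104.0
uv [201.5 177. ] xy [0.5614 0.3655] headdir deg 62.1 ext -0.03 0.03 n 253 dist 0.67 V 80.0
uv [257.3 181.6] xy [0.5502 0.1678] headdir deg -49.1 ext -0.049 0.045 n 299 dist 0.575 V 85.0
uv [204.8 207. ] xy [0.4554 0.351 ] headdir deg 22.2 ext -0.065 0.044 n 271 dist 0.575 V 176.0
```

View pics/s30.png

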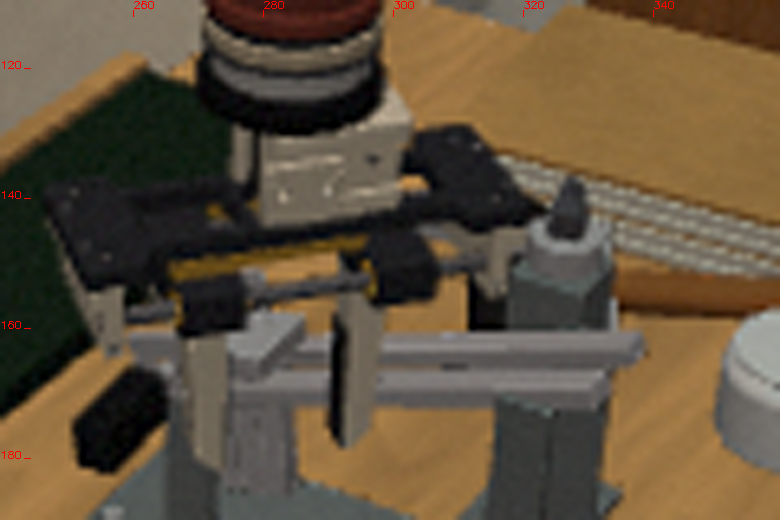

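>>> carry_out([
  [[-0.06,0.3,0,-0.1],[-0.06,0.5,0,-0.2],[-0.06,0.7,-0.1,-0.3],[-0.06,0.88,-0.2,-0.5],[-0.06,0.88,-0.3,-1],[-0.06,0.88,-0.4,-1],[-0.06,0.88,-0.4,-1],[-0.06,0.88,-0.4,-1]],
])

```text
clock: 25.68
tcp_pos: [0.4532, 0.3519, 0.1359]
ee_rot: [0.739, 0.674, -0.003, 0.002]
contact_force: [0.8, -0.2, 0.1]
gripper_width: 0.051
```

```bash
python3 st.py
```

```text
t 25.68 tcp [0.4532 0.3519 0.1359] jaw -5.3 F [ 0.8 -0.2  0.1] w 0.051 q [-0.39  0.64 -0.49  1.73  0.38  0.87 -1.15]
```

Turn −62.5° → −0.694.

>>> carry_out([
  [[0.007,-0.003,0,-0.694],[0.007,-0.003,0,-0.694],[0.007,-0.003,0,-0.694],[0.007,-0.003,-0.1,-0.694],[0.007,-0.003,-0.15,-0.694],[0.007,-0.003,-0.2,-0.694],[0.007,-0.003,-0.2,-0.694],[0.007,-0.003,-0.2,-0.694]],
])

```text
clock: 26.35
tcp_pos: [0.4547, 0.35, 0.0745]
ee_rot: [0.972, 0.236, -0.005, 0.001]
contact_force: [0.7, 0.5, 0.7]
gripper_width: 0.0511
```

```bash
python3 st.py; python3 - <<'E'
from h import *
crop("side","s31",180,210,300,320,6)
crop("top","t31",180,120,370,230,4.2)
E
python3 st.py
```

```text
t 26.35 tcp [0.4547 0.35   0.0745] jaw -62.7 F [0.7 0.5 0.7] w 0.0511 q [-0.58  0.68 -0.18  1.79  0.18  0.69 -1.95]
t 26.45 tcp [0.4552 0.3507 0.0755] jaw -62.3 F [-0.6  1.   0.3] w 0.0512 q [-0.58  0.68 -0.19  1.79  0.18  0.69 -1.95]
```

View pics/s31.png

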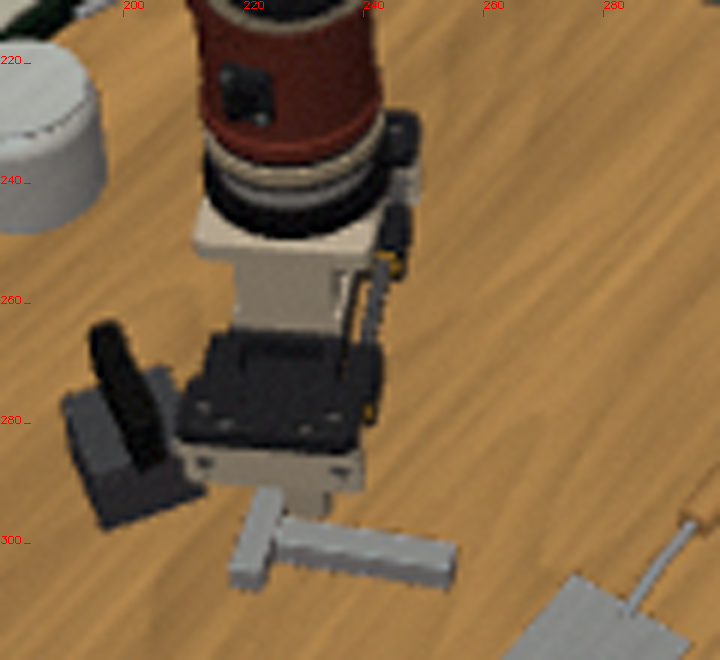

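View pics/t31.png

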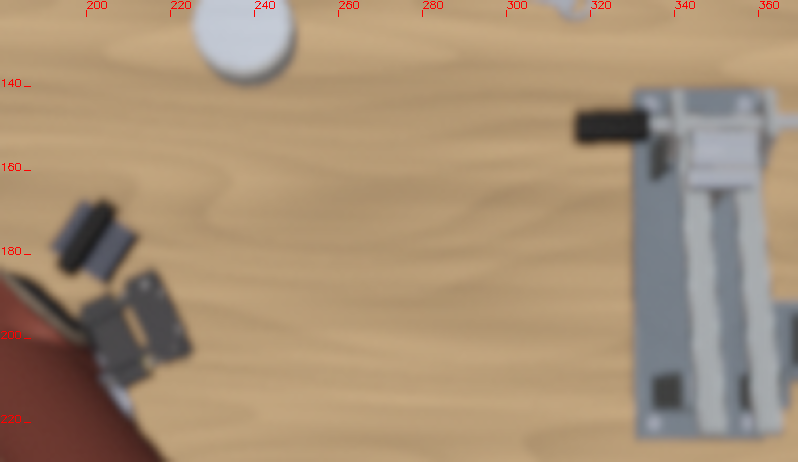

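>>> carry_out([
  [[0,0,-0.05,-0.06],[0,0,-0.12,-0.06],[0,0,-0.18,-0.06],[0,0,-0.228,-0.06],[0,0,-0.228,-0.06],[0,0,-0.228,-0.06]],
])

```text
clock: 26.95
tcp_pos: [0.4551, 0.3504, 0.0068]
ee_rot: [0.981, 0.194, -0.004, 0.0]
contact_force: [0.3, 0.7, 0.1]
gripper_width: 0.0514
```

>>> carry_out([
  [[0,0,0,0],[0,0,0,0],[0,0,0,0],[0,0,0,0],[0,0,0,0],[0,0,0,0]],
], claw=1)

```text
clock: 27.45
tcp_pos: [0.4557, 0.3495, 0.0072]
ee_rot: [0.981, 0.194, -0.004, 0.001]
contact_force: [1.4, -1.2, 1.9]
gripper_width: 0.0157
```

>>> carry_out([
  [[0,0,0.1,0],[0,0,0.2,0.08],[0,-0.1,0.33,0.16],[0,-0.2,0.46,0.24],[0.05,-0.3,0.6,0.32],[0.1,-0.4,0.7,0.4],[0.15,-0.5,0.76,0.48],[0.17,-0.6,0.76,0.56]],
])

```text
clock: 28.12
tcp_pos: [0.5049, 0.1825, 0.2352]
ee_rot: [0.805, 0.593, 0.001, 0.003]
contact_force: [0.9, 0.9, -1.8]
gripper_width: 0.0158
```

```bash
python3 st.py; python3 - <<'E'
from h import *
crop("side","s32",200,120,340,220,5.7)
E
```

```text
t 28.12 tcp [0.5049 0.1825 0.2352] jaw -17.2 F [ 0.9  0.9 -1.8] w 0.0158 q [-0.07  0.46 -0.48  1.72  0.25  1.02 -0.94]
```

View pics/s32.png

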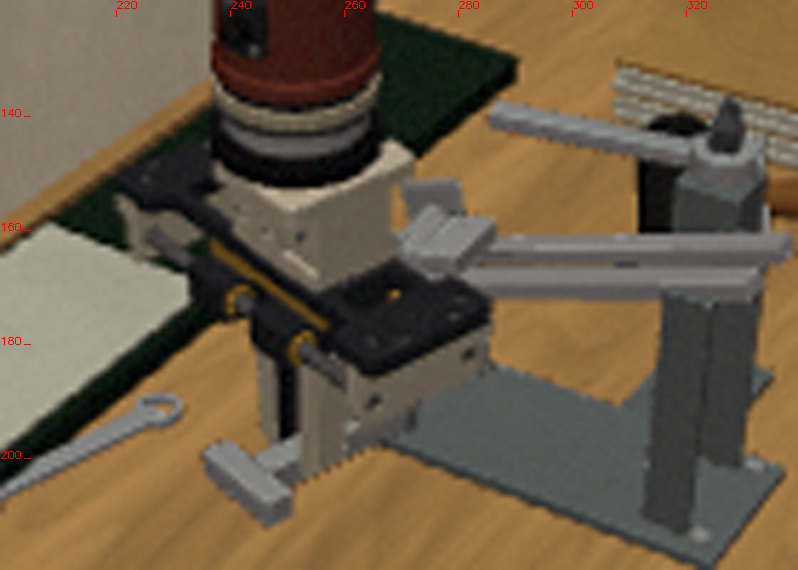

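>>> carry_out([
  [[0,0,0,0.08],[0,-0.1,0,0.16],[0,-0.2,0,0.24],[0,-0.3,0,0.32],[0.007,-0.4,0,0.4],[0.007,-0.5,0,0.48],[0.007,-0.6,0,0.56],[0.007,-0.7,0,0.64]],
])

```text
clock: 28.83
tcp_pos: [0.5105, -0.0424, 0.2342]
ee_rot: [0.425, 0.905, 0.002, 0.007]
contact_force: [0.3, 0.1, -1.9]
gripper_width: 0.0155
```

```bash
python3 st.py
```

```text
t 28.83 tcp [ 0.5105 -0.0424  0.2342] jaw 39.7 F [ 0.3  0.1 -1.9] w 0.0155 q [ 0.54  0.46 -0.73  1.79  0.36  1.01  0.36]
```

>>> carry_out([
  [[-0.005,-0.08,0,0.08],[-0.01,-0.14,0,0.16],[-0.01,-0.2,0,0.24],[-0.01,-0.26,0,0.32],[-0.01,-0.3,0,0.4],[-0.01,-0.33,0,0.48],[-0.01,-0.35,0,0.56],[-0.01,-0.35,0,0.581]],
])

```text
clock: 29.5
tcp_pos: [0.5066, -0.1496, 0.2327]
ee_rot: [-0.017, 1.0, 0.005, 0.004]
contact_force: [0.1, 0.3, -1.3]
gripper_width: 0.0158
```

```bash
python3 st.py
```

```text
t 29.5 tcp [ 0.5066 -0.1496  0.2327] jaw 92.0 F [ 0.1  0.3 -1.3] w 0.0158 q [ 0.87  0.57 -0.98  1.74  0.51  1.11  1.33]
```

>>> carry_out([
  [[0.002,-0.004,-0.05,0],[0.002,-0.004,-0.1,0],[0.002,-0.004,-0.1,0],[0.002,-0.004,-0.1,0]],
])

```text
clock: 29.83
tcp_pos: [0.5062, -0.1506, 0.2017]
ee_rot: [-0.017, 1.0, 0.005, 0.003]
contact_force: [0.5, 0.4, -0.8]
gripper_width: 0.0154
```

```bash
python3 st.py; python3 - <<'E'
from h import *
crop("side","s33",260,100,360,180,8);crop("top","t33",330,140,380,230,8)
E
python3 st.py
```

```text
t 29.83 tcp [ 0.5062 -0.1506  0.2017] jaw 92.0 F [ 0.5  0.4 -0.8] w 0.0154 q [ 0.85  0.6  -0.95  1.78  0.55  1.05  1.3 ]
t 29.93 tcp [ 0.5075 -0.1503  0.2032] jaw 92.0 F [ 1.   0.5 -2.2] w 0.0155 q [ 0.85  0.6  -0.95  1.78  0.55  1.05  1.3 ]
```

View pics/t33.png

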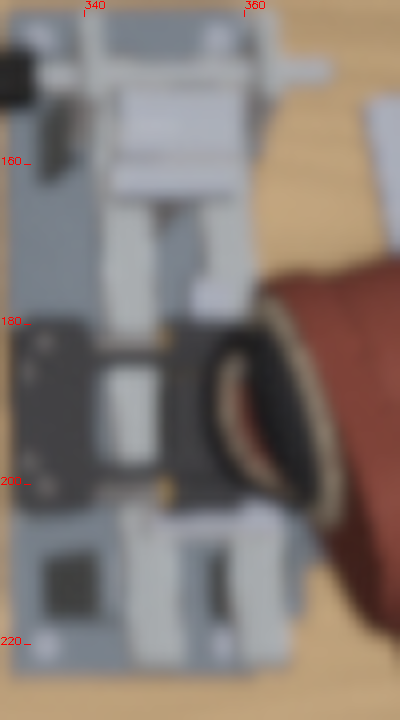

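View pics/s33.png

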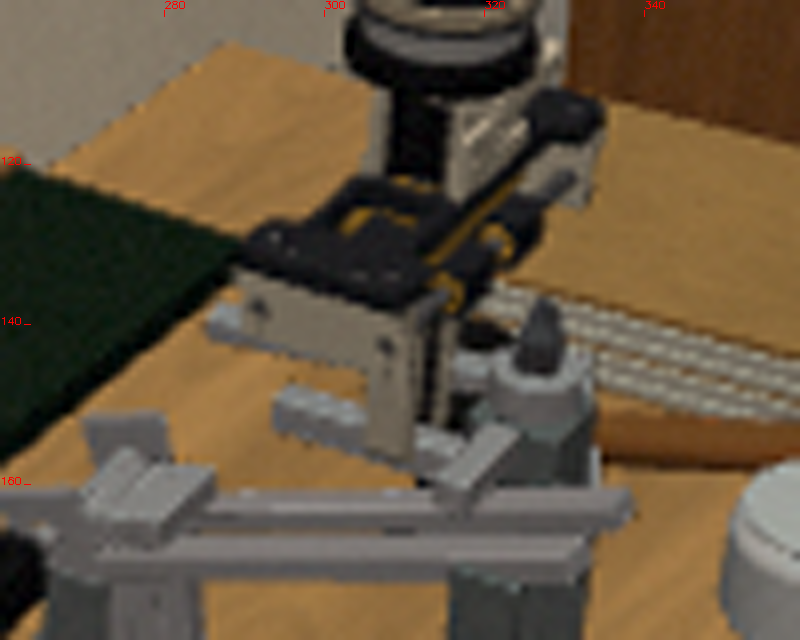

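>>> carry_out([
  [[0,-0.002,-0.03,0],[0,-0.002,-0.05,0],[0,-0.002,-0.06,0],[0,-0.002,-0.06,0],[0,-0.002,-0.06,0]],
])

```text
clock: 30.35
tcp_pos: [0.5078, -0.1509, 0.1853]
ee_rot: [-0.018, 1.0, 0.005, 0.005]
contact_force: [0.1, 0.2, -1.1]
gripper_width: 0.0157
```

>>> carry_out([
  [[0,0,0,0],[0,0,0,0],[0,0,0,0],[0,0,0,0],[0,0,0,0],[0,0,0,0],[0,0,0,0],[0,0,0,0]],
], claw=-0.1)

```text
clock: 31.02
tcp_pos: [0.5073, -0.151, 0.1851]
ee_rot: [-0.018, 1.0, 0.005, 0.004]
contact_force: [-0.1, -0.3, -0.2]
gripper_width: 0.051
```

>>> carry_out([
  [[0,0,0.05,0],[0,0,0.15,0],[0.05,0.1,0.25,-0.08],[0.1,0.4,0.25,-0.3],[0.15,0.9,0.25,-0.6],[0.2,1,0.25,-1],[0.2,1,0.25,-1],[0.2,1,0.2,-1]],
])

```text
clock: 31.68
tcp_pos: [0.5556, 0.0839, 0.2549]
ee_rot: [0.353, 0.936, 0.003, 0.006]
contact_force: [1.2, -0.6, 0.1]
gripper_width: 0.0513
```

>>> carry_out([
  [[0,0.1,0,-0.1],[0,0.2,0,-0.2],[0,0.3,0,-0.3],[0,0.4,0,-0.4],[0,0.5,0,-0.5],[0,0.6,0,-0.6]],
])

```text
clock: 32.18
tcp_pos: [0.555, 0.2652, 0.2546]
ee_rot: [0.671, 0.742, 0.0, 0.007]
contact_force: [-0.4, -0.9, -0.2]
gripper_width: 0.0511
```

```bash
python3 st.py; python3 - <<'E'
from h import *
crop("side","s34",240,120,360,210,6.5);crop("top","t34",310,120,410,230,5.4)
E
python3 meas.py
```

```text
t 32.18 tcp [0.555  0.2652 0.2546] jaw 5.7 F [-0.4 -0.9 -0.2] w 0.0511 q [-0.18  0.57 -0.53  1.47  0.32  1.18 -0.66]
uv [237.8 128.9] xy [0.7366 0.242 ] headdir deg -98.0 ext -0.05 0.045 n 462 dist 0.775 V 191.0
uv [214.7 143.7] xy [0.6811 0.3226] headdir deg 40.2 ext -0.061 0.054 n 311 dist 0.754 V 79.0
uv [328.4 170.8] xy [ 0.5954 -0.0843] headdir deg 5.8 ext -0.191 0.108 n 218 dist 0.601 V 104.0
uv [204.9 200.4] xy [0.4786 0.3512] headdir deg 45.2 ext -0.021 0.02 n 61 dist 0.594 V 89.0
uv [272.3 226.4] xy [0.3925 0.1106] headdir deg -76.7 ext -0.039 0.032 n 85 dist 0.408 V 149.0
```

View pics/s34.png

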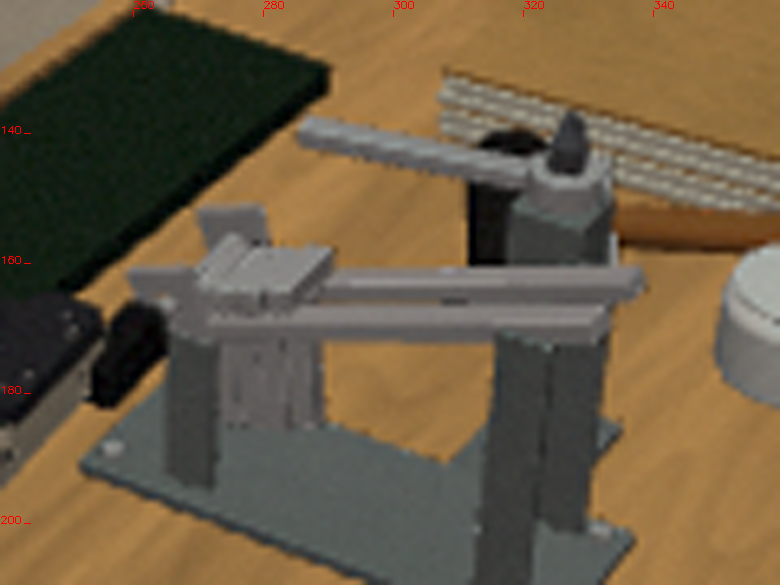

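View pics/t34.png

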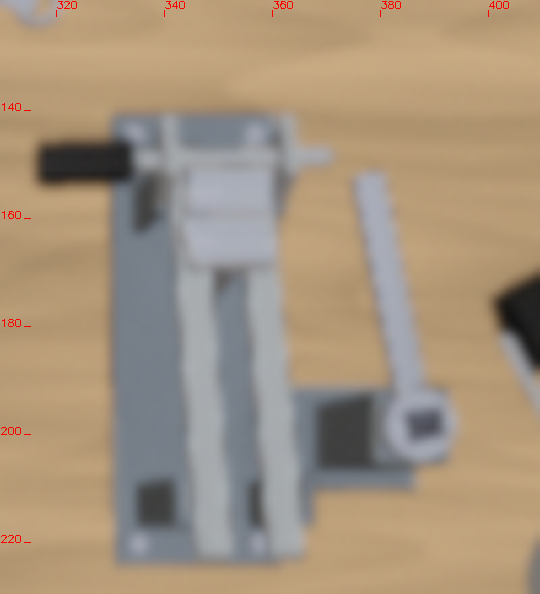

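```bash
cat > key.py <<'E'
from seg import *
import sys
im=cv2.imread("pics/top0.png")
u0,v0,u1,v1=185,160,220,195; k=8
c=cv2.resize(im[v0:v1,u0:u1],None,fx=k,fy=k,interpolation=cv2.INTER_CUBIC)
h=cv2.cvtColor(c,cv2.COLOR_BGR2HSV)
whole=(h[...,1]<75)
V=c.max(2); print(np.percentile(V[whole],[5,20,40,60,80,95]))
for nm,m,z in(("paddle",(V<52),.075),("whole",whole|(V<52),.042)):
    m=m.astype(np.uint8); n,l,st,ce=cv2.connectedComponentsWithStats(m); i=1+st[1:,4].argmax(); y,x=np.nonzero(l==i)
    uv=np.stack([(x+.5)/k-.5+u0,(y+.5)/k-.5+v0],1); P=planar("top",uv[::5],z)
    r=cv2.minAreaRect((P*1000).astype(np.float32)); cc,a,lo,hi=pca(P); print(nm,uv.mean(0),cc,"ang",np.rad2deg(np.arctan2(a[1],a[0])),lo,hi,"rect",r)
cv2.imwrite("pics/k.png",c)
# arm angle and hub/shaft
im=cv2.imread("pics/t34.png")
E
python3 key.py
```

```text
[ 33.  42.  68.  88.  95. 132.]
paddle [200.43284533 176.28371385] [0.55796799 0.35803415] ang -31.749049038498303 -0.029127557848329527 0.02871476818258446 rect ((557.8261108398438, 358.2073974609375), (16.584802627563477, 57.83089828491211), 58.693763732910156)
whole [201.57621364 177.00277381] [0.55865852 0.36008358] ang 64.09519311019692 -0.030018039609397834 0.02973598702235659 rect ((558.2052612304688, 359.9211120605469), (56.719932556152344, 61.09870147705078), 57.60795593261719)
```

View pics/k.png

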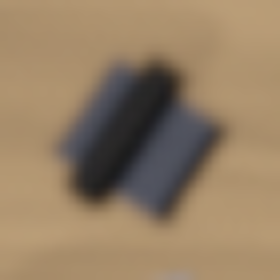

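>>> carry_out([
  [[0.013,0.1,0,0.08],[0.013,0.2,0,0.16],[0.013,0.29,-0.1,0.24],[0.013,0.29,-0.2,0.32],[0.013,0.29,-0.3,0.4],[0.013,0.29,-0.4,0.48],[0.013,0.29,-0.42,0.581],[0.013,0.29,-0.42,0.581]],
], claw=-0.3)

```text
clock: 33.0
tcp_pos: [0.5572, 0.35, 0.1243]
ee_rot: [0.267, 0.964, -0.001, 0.003]
contact_force: [0.2, 0.7, 0.1]
gripper_width: 0.0607
```

```bash
python3 st.py;python3 - <<'E'
from h import *
crop("side","s35",160,210,260,310,6)
E
python3 st.py
```

```text
t 33.0 tcp [0.5572 0.35   0.1243] jaw 59.0 F [0.2 0.7 0.1] w 0.0607 q [-0.22  0.81 -0.7   1.5   0.58  1.04 -0.04]
t 33.05 tcp [0.5579 0.3509 0.1259] jaw 58.9 F [1.4 0.2 0.7] w 0.0605 q [-0.22  0.81 -0.7   1.49  0.58  1.05 -0.04]
```

View pics/s35.png

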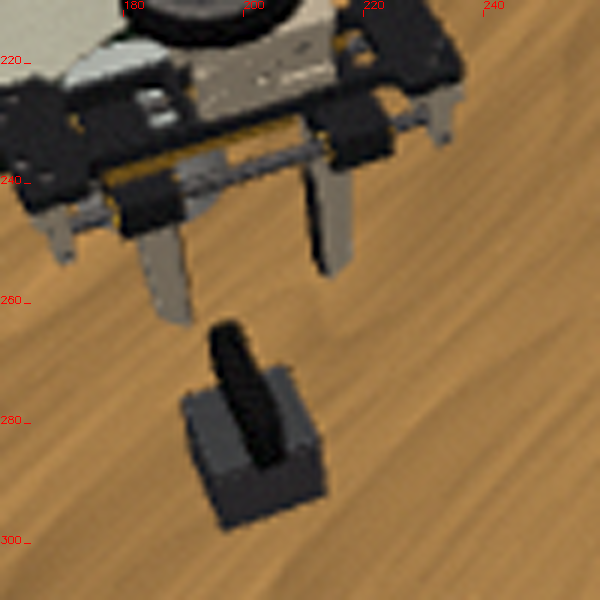

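```bash
python3 - <<'E'
from h import *
f=lambda x,y:(160+(x+.5)/6-.5,210+(y+.5)/6-.5)
P=[onz("side",f(*p),.042)[:2] for p in((183,400),(220,474),(322,440),(290,367))]
print(np.round(P,4),np.mean(P,0)); P=np.array(P)
for i in range(4):
    d=P[(i+1)%4]-P[i]; print(np.linalg.norm(d),np.rad2deg(np.arctan2(d[1],d[0])))
B=[onz("side",f(*p),0)[:2] for p in((224,530),(327,492))]; print(B)
for p in((227,322),): print("paddle far top",onz("side",f(*p),.075))
E
```

```text
[[0.5955 0.3666]
 [0.5518 0.3909]
 [0.5256 0.3498]
 [0.5667 0.3232]] [0.55987972 0.35761884]
0.04991886124093134 150.9698400474578
0.048736516770966375 -122.59096894629819
0.0489948792568397 -32.930702429009116
0.05213396453470818 56.498493064993184
[array([0.55462117, 0.39135073]), array([0.52852316, 0.34753271])]
paddle far top [0.58796583 0.33890356 0.075     ]
```

>>> carry_out([
  [[0.005,0.028,-0.05,-0.01],[0.005,0.028,-0.11,-0.01],[0.005,0.028,-0.17,-0.01],[0.005,0.028,-0.22,-0.01],[0.005,0.028,-0.26,-0.01],[0.005,0.028,-0.26,-0.01],[0.005,0.028,-0.26,-0.01]],
])

```text
clock: 33.63
tcp_pos: [0.5598, 0.3584, 0.0478]
ee_rot: [0.276, 0.961, 0.0, 0.004]
contact_force: [-0.8, 0.3, 0.4]
gripper_width: 0.0601
```

```bash
python3 st.py;python3 - <<'E'
from h import *
crop("side","s36",160,210,260,310,6)
E
```

```text
t 33.63 tcp [0.5598 0.3584 0.0478] jaw 57.9 F [-0.8  0.3  0.4] w 0.0601 q [-0.26  0.9  -0.65  1.53  0.65  0.92 -0.11]
```

View pics/s36.png

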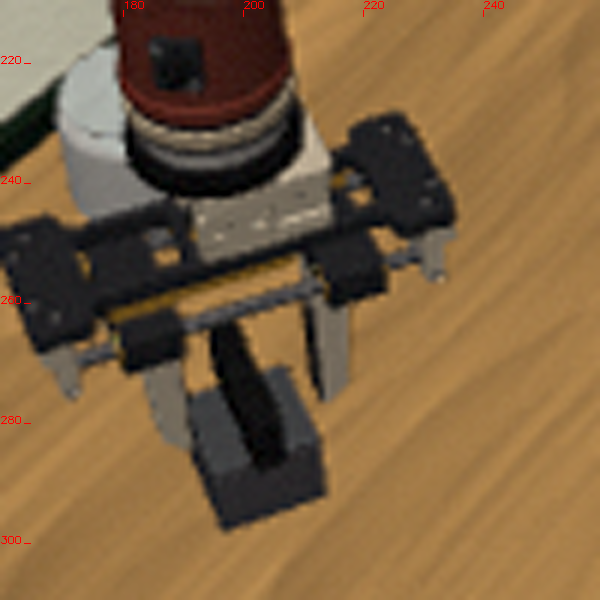

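Fingers straddle the paddle. Close and lift.

>>> carry_out([
  [[0,0,0,0],[0,0,0,0],[0,0,0,0],[0,0,0,0],[0,0,0,0],[0,0,0,0],[0,0,0,0]],
], claw=1)

```text
clock: 34.27
tcp_pos: [0.5601, 0.3592, 0.0487]
ee_rot: [0.276, 0.961, 0.001, 0.004]
contact_force: [-0.2, 0.0, 0.1]
gripper_width: 0.0184
```

```bash
python3 st.py
```

```text
t 34.27 tcp [0.5601 0.3592 0.0487] jaw 58.0 F [-0.2  0.   0.1] w 0.0184 q [-0.26  0.9  -0.65  1.53  0.65  0.92 -0.11]
```

>>> carry_out([
  [[0,0,0.1,0],[0,0,0.2,-0.05],[0,-0.1,0.33,-0.1],[0,-0.2,0.46,-0.16],[0,-0.3,0.6,-0.24],[0,-0.4,0.74,-0.32],[0,-0.5,0.86,-0.4],[0,-0.6,0.86,-0.48]],
])

```text
clock: 34.93
tcp_pos: [0.5596, 0.2002, 0.2993]
ee_rot: [0.61, 0.792, 0.002, 0.004]
contact_force: [0.9, 1.0, -2.5]
gripper_width: 0.0159
```

```bash
python3 st.py; python3 - <<'E'
from h import *
cv2.imwrite("pics/s37.png",get_image("side"))
from chute import *
hub=onz("top",(387.6,198.1),.194)
im=get_image("top"); crop("top","t37",355,140,415,220,9,im)
E
```

```text
t 34.93 tcp [0.5596 0.2002 0.2993] jaw 14.8 F [ 0.9  1.  -2.5] w 0.0159 q [-0.02  0.51 -0.6   1.46  0.31  1.25 -0.4 ]
```

View pics/s37.png

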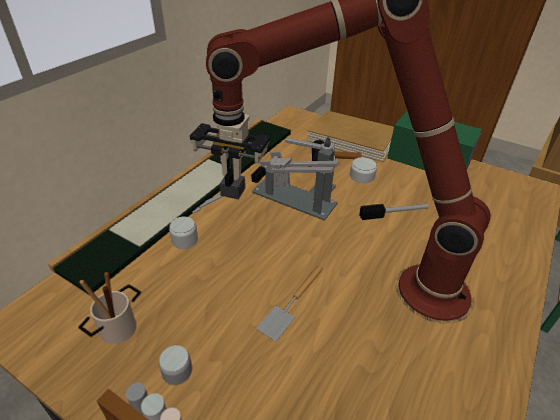

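View pics/t37.png

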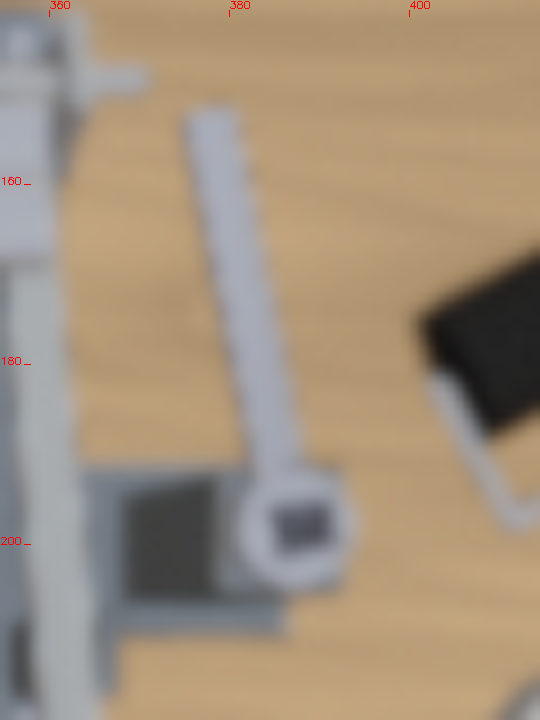

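```bash
python3 - <<'E'
from chute import *
f=lambda x,y:(355+(x+.5)/9-.5,140+(y+.5)/9-.5)
hub=onz("top",f(298,527),.194); tip=onz("top",f(212,108),.19); mid=onz("top",f(275,470),.19); print(hub,tip,mid)
for d in(tip-hub,tip-mid): print(np.rad2deg(np.arctan2(d[1],d[0])),np.linalg.norm(d[:2]))
o,R=fr(.5557,-.1483,.034); yw=np.array([np.cos(.034),np.sin(.034)]); n=np.array([-yw[1],yw[0]])
piv=np.array([.5557,-.1483])-.07*np.cos(np.deg2rad(20))*yw-.1*n; print("nominal pivot",piv)
for p in (hub[:2],piv): print("proj tip",proj("side",[*p,.224]),proj("top",[*p,.224]),proj("side",[*p,.194]))
im=get_image("side"); crop("side","s38",310,125,350,165,14,im)
# dark shaft centroid top
t=get_image("top"); c=cv2.resize(t[188:210,375:400],None,fx=12,fy=12,interpolation=cv2.INTER_CUBIC); V=c.max(2); m=(V<125).astype(np.uint8); nn,l,st,ce=cv2.connectedComponentsWithStats(m)
for i in range(1,nn):
    if st[i,4]>200: print(st[i],ce[i]/12+[375-.46,188-.46])
E
```

```text
[ 0.49325435 -0.24978647  0.194     ] [ 0.63933808 -0.21825695  0.19      ] [ 0.51316397 -0.24249813  0.19      ]
12.179425704557294 0.14944753936921756
10.875421255860447 0.12848167600957827
nominal pivot [ 0.49335888 -0.25047824]
proj tip [327.56705328 138.36457761] [390.23632817 197.65110871] [326.72095678 145.93422594]
proj tip [327.63125753 138.27087586] [390.46368834 197.62251063] [326.78459499 145.83916483]
[    0    53   137   189 14871] [378.13854751 200.86546007]
[ 129  100   70   56 3263] [388.23787517 198.13819696]
```

View pics/s38.png

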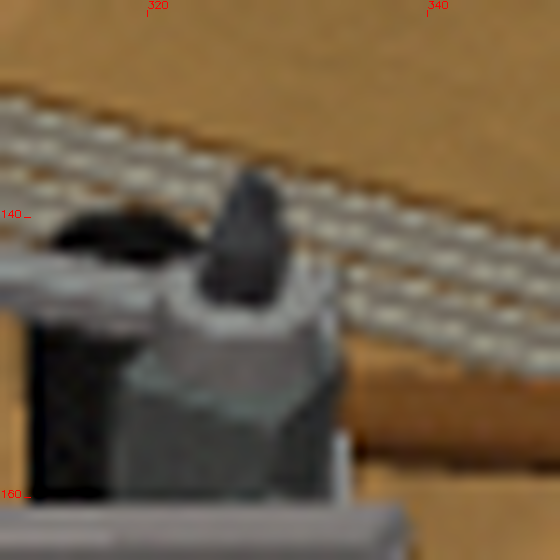

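>>> carry_out([
  [[0,-0.1,0,-0.037],[-0.05,-0.2,0,-0.037],[-0.1,-0.3,0,-0.037],[-0.15,-0.4,0,-0.037],[-0.2,-0.5,0,-0.037],[-0.22,-0.6,0,-0.037],[-0.22,-0.7,0,-0.037],[-0.22,-0.8,0,-0.037]],
])

```text
clock: 35.8
tcp_pos: [0.4927, -0.0431, 0.2947]
ee_rot: [0.631, 0.776, -0.001, 0.003]
contact_force: [0.5, 0.5, -2.0]
gripper_width: 0.0155
```

>>> carry_out([
  [[0,-0.1,0,0],[0,-0.2,0,0],[0,-0.3,0,0],[0,-0.36,0,0],[0,-0.4,0,0],[0,-0.4,0,0],[0,-0.4,0,0]],
])

```text
clock: 36.38
tcp_pos: [0.4926, -0.1612, 0.2938]
ee_rot: [0.63, 0.776, -0.001, 0.002]
contact_force: [0.2, 1.7, -2.4]
gripper_width: 0.0156
```

```bash
python3 st.py
```

```text
t 36.38 tcp [ 0.4926 -0.1612  0.2938] jaw 11.9 F [ 0.2  1.7 -2.4] w 0.0156 q [ 0.65  0.38 -0.55  1.67  0.22  1.15  0.26]
```

>>> carry_out([
  [[0.001,-0.1,0,0],[0.001,-0.2,0,0],[0.001,-0.27,0,0],[0.001,-0.293,0,0],[0.001,-0.293,0,0],[0.001,-0.293,0,0],[0.001,-0.293,0,0]],
])

```text
clock: 36.97
tcp_pos: [0.4936, -0.2456, 0.2939]
ee_rot: [0.628, 0.778, -0.0, 0.001]
contact_force: [-0.3, 0.4, -1.8]
gripper_width: 0.0156
```

```bash
python3 st.py; python3 - <<'E'
from h import *
crop("side","s39",290,90,370,170,7);crop("top","t39",340,150,440,230,7)
E
python3 st.py
```

```text
t 36.97 tcp [ 0.4936 -0.2456  0.2939] jaw 12.1 F [-0.3  0.4 -1.8] w 0.0156 q [ 0.77  0.43 -0.52  1.59  0.23  1.18  0.41]
t 37.07 tcp [ 0.4935 -0.2465  0.294 ] jaw 12.1 F [ 1.  -0.5 -2.7] w 0.0157 q [ 0.77  0.43 -0.52  1.59  0.23  1.18  0.41]
```

View pics/s39.png

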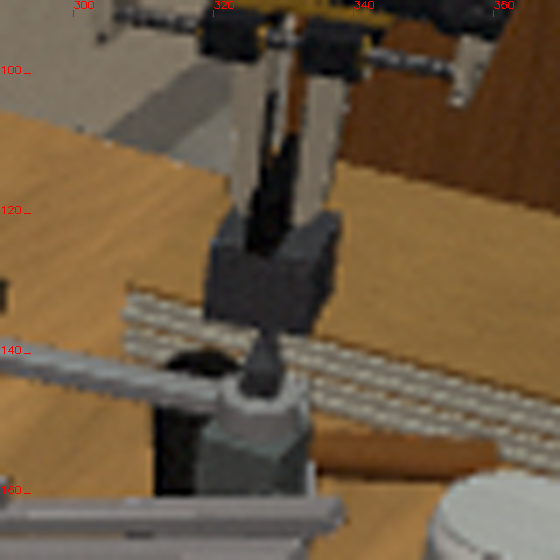

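View pics/t39.png

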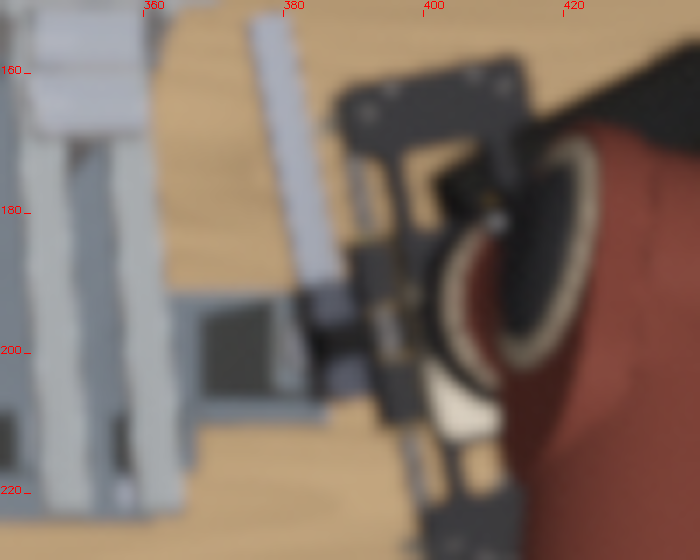

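```bash
python3 - <<'E'
from h import *
f=lambda x,y:(290+(x+.5)/7-.5,90+(y+.5)/7-.5)
for z in(.2455,):
    L=onz("side",f(208,304),z);F=onz("side",f(308,334),z);Rr=onz("side",f(333,290),z); print(L,F,Rr,(L+Rr)/2, np.linalg.norm(L-F),np.linalg.norm(F-Rr))
L=onz("side",f(243,213),.2875);F=onz("side",f(340,214),.2875);print("top",L,F)
print(proj("side",[.4934,-.25,.2455]),f(270,298))
g=lambda x,y:(340+(x+.5)/7-.5,150+(y+.5)/7-.5)
print("top left edge mid",onz("top",g(302,345),.2875))
E
```

```text
[ 0.51775927 -0.23157391  0.2455    ] [ 0.46468056 -0.23299864  0.2455    ] [ 0.47344381 -0.27829196  0.2455    ] [ 0.49560154 -0.25493293  0.2455    ] 0.053097825051033914 0.046133276987179436
top [ 0.51281239 -0.25039942  0.2875    ] [ 0.47379415 -0.27585096  0.2875    ]
[328.17783329 132.77458174] (328.14285714285717, 132.14285714285714)
top left edge mid [ 0.48574415 -0.21110897  0.2875    ]
```

>>> carry_out([
  [[0,-0.01,-0.02,-0.005],[0,-0.01,-0.04,-0.005],[0,-0.01,-0.06,-0.005],[0,-0.01,-0.08,-0.005],[0,-0.01,-0.1,-0.005],[0,-0.01,-0.1,-0.005]],
])

```text
clock: 37.57
tcp_pos: [0.4924, -0.2494, 0.2622]
ee_rot: [0.632, 0.775, -0.001, 0.0]
contact_force: [-0.8, -0.2, -1.9]
gripper_width: 0.0159
```

```bash
python3 st.py; python3 - <<'E'
from h import *
crop("side","s40",290,90,370,170,7);crop("top","t40",340,150,440,230,7)
E
python3 st.py
```

```text
t 37.57 tcp [ 0.4924 -0.2494  0.2622] jaw 11.6 F [-0.8 -0.2 -1.9] w 0.0159 q [ 0.76  0.46 -0.51  1.64  0.25  1.11  0.39]
t 37.67 tcp [ 0.4933 -0.2496  0.2636] jaw 11.6 F [-0.2 -1.  -2.5] w 0.0159 q [ 0.76  0.46 -0.51  1.63  0.25  1.11  0.39]
```

View pics/s40.png

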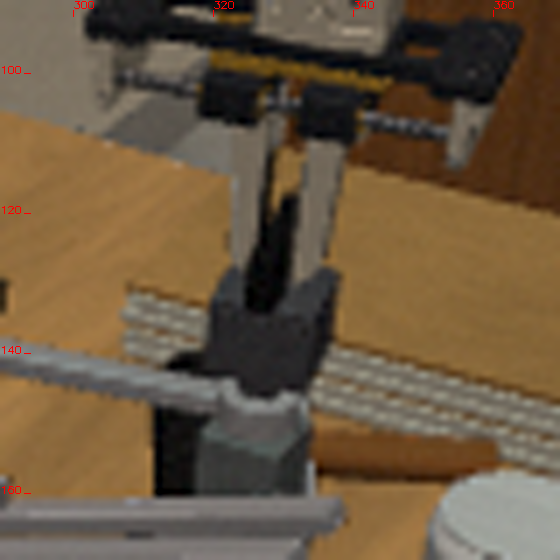

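No contact force; tip is inside the bore. Continue down.

>>> carry_out([
  [[0,0,-0.02,0],[0,0,-0.035,0],[0,0,-0.05,0],[0,0,-0.06,0],[0,0,-0.06,0]],
])

```text
clock: 38.08
tcp_pos: [0.493, -0.2494, 0.2448]
ee_rot: [0.632, 0.775, -0.001, 0.001]
contact_force: [0.7, -0.5, -3.4]
gripper_width: 0.016
```

```bash
python3 st.py; python3 - <<'E'
from h import *
crop("side","s41",290,90,370,170,7)
E
python3 st.py
```

```text
t 38.08 tcp [ 0.493  -0.2494  0.2448] jaw 11.6 F [ 0.7 -0.5 -3.4] w 0.016 q [ 0.76  0.48 -0.51  1.66  0.26  1.07  0.38]
t 38.13 tcp [ 0.4931 -0.2495  0.2452] jaw 11.6 F [-0.6 -0.2 -2.5] w 0.016 q [ 0.76  0.48 -0.51  1.66  0.26  1.07  0.38]
```

View pics/s41.png

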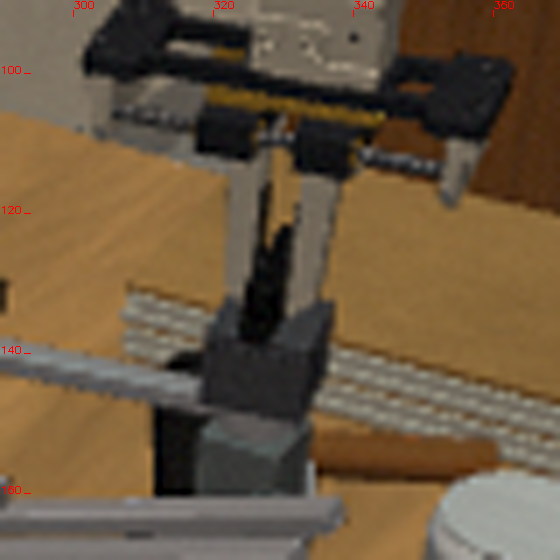

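>>> carry_out([
  [[0,0,-0.005,0],[0,0,-0.009,0],[0,0,-0.012,0],[0,0,-0.012,0]],
])

```text
clock: 38.47
tcp_pos: [0.4935, -0.2495, 0.2437]
ee_rot: [0.632, 0.775, -0.001, 0.002]
contact_force: [-2.8, 0.8, 6.7]
gripper_width: 0.0158
```

```bash
python3 st.py
```

```text
t 38.47 tcp [ 0.4935 -0.2495  0.2437] jaw 11.6 F [-2.8  0.8  6.7] w 0.0158 q [ 0.76  0.48 -0.51  1.67  0.26  1.06  0.38]
```

>>> carry_out([
  [[0,0,0.003,0.06],[0,0,0.003,0.12],[0,0,0.003,0.18],[0,0,0.003,0.24],[0,0,0.003,0.3],[0,0,0.003,0.36],[0,0,0.003,0.42],[0,0,0.003,0.46]],
])

```text
clock: 39.13
tcp_pos: [0.4933, -0.2506, 0.2454]
ee_rot: [0.316, 0.949, -0.001, 0.003]
contact_force: [-1.2, -0.4, 0.9]
gripper_width: 0.0155
```

```bash
python3 st.py; python3 - <<'E'
from h import *
crop("side","s42",260,90,370,170,7);crop("top","t42",320,140,420,230,6)
E
python3 st.py
```

```text
t 39.13 tcp [ 0.4933 -0.2506  0.2454] jaw 53.2 F [-1.2 -0.4  0.9] w 0.0155 q [ 0.88  0.51 -0.7   1.66  0.36  1.1   1.  ]
t 39.23 tcp [ 0.4934 -0.2506  0.2451] jaw 53.0 F [-1.4 -1.  -0.2] w 0.0157 q [ 0.88  0.51 -0.7   1.66  0.36  1.1   1.  ]
```

View pics/s42.png

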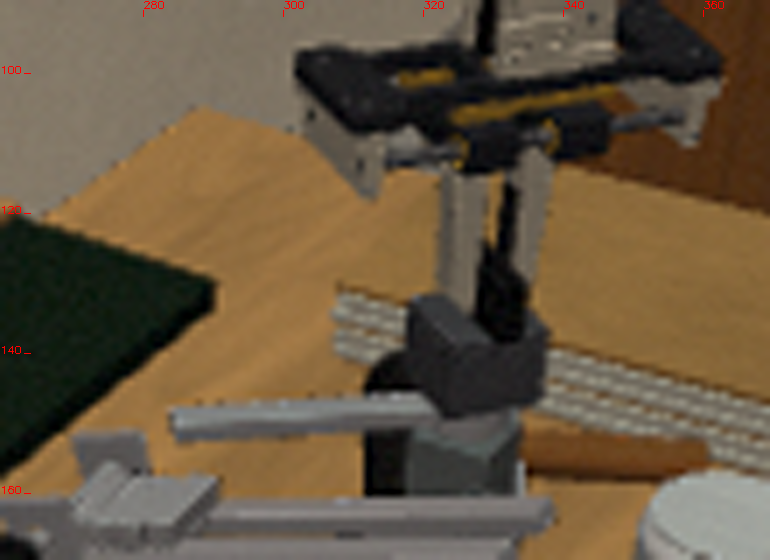

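View pics/t42.png

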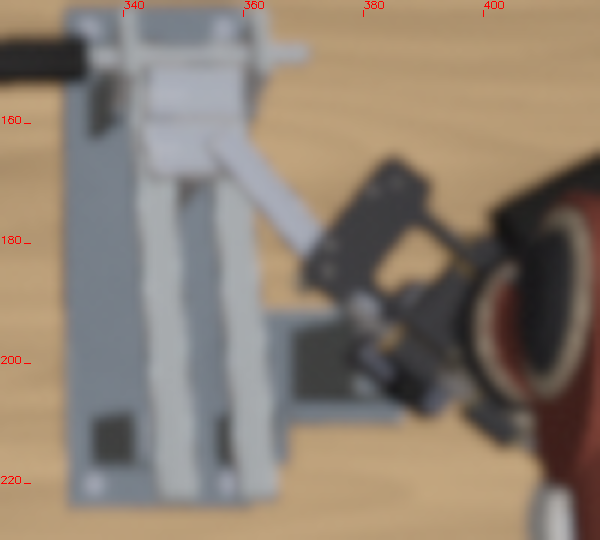

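>>> carry_out([
  [[0,0.002,-0.003,0.06],[0,0.002,-0.003,0.12],[0,0.002,-0.003,0.18],[0,0.002,-0.003,0.24],[0,0.002,-0.003,0.3],[0,0.002,-0.003,0.36],[0,0.002,-0.003,0.42],[0,0.002,-0.003,0.46]],
])

```text
clock: 39.9
tcp_pos: [0.493, -0.2519, 0.245]
ee_rot: [-0.038, 0.999, -0.001, 0.002]
contact_force: [-1.7, -2.9, 3.0]
gripper_width: 0.016
```

```bash
python3 st.py; python3 - <<'E'
from h import *
crop("side","s43",260,90,370,170,7);crop("top","t43",320,140,420,230,6)
E
python3 st.py
```

```text
t 39.9 tcp [ 0.493  -0.2519  0.245 ] jaw 94.4 F [-1.7 -2.9  3. ] w 0.016 q [ 0.98  0.57 -0.89  1.66  0.48  1.14  1.61]
t 40.0 tcp [ 0.493  -0.2519  0.2446] jaw 94.2 F [-1.8 -3.   1.5] w 0.0158 q [ 0.98  0.57 -0.89  1.66  0.48  1.14  1.61]
```

View pics/s43.png

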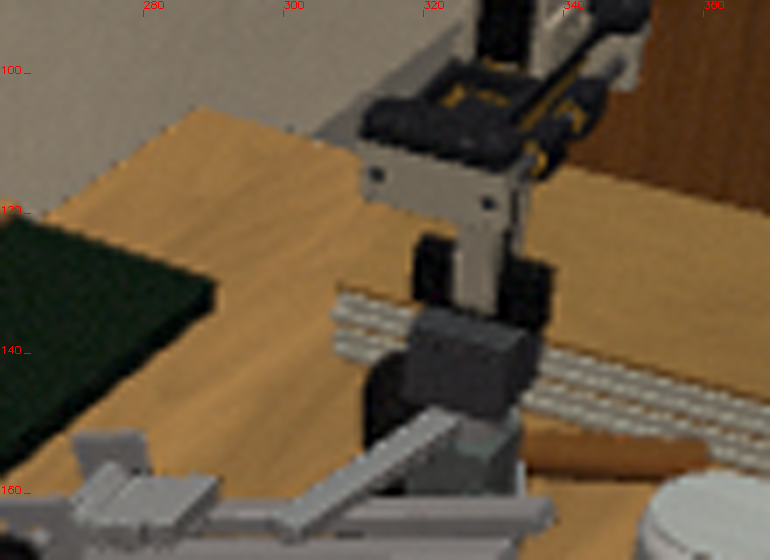

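View pics/t43.png

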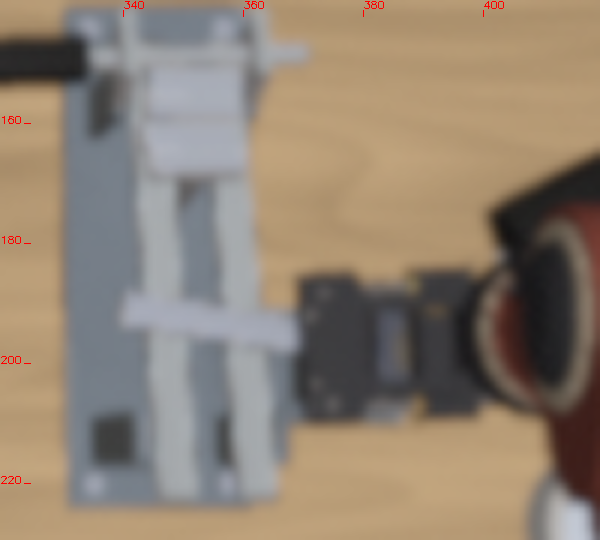

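```bash
python3 - <<'E'
from h import *
f=lambda x,y:(320+(x+.5)/6-.5,140+(y+.5)/6-.5)
a=onz("top",f(124,308),.19); b=onz("top",f(295,333),.19); h=np.array([.4933,-.25,.19])
for d in(a-h,a-b): print(np.rad2deg(np.arctan2(d[1],d[0]))-1.95,np.deg2rad(np.rad2deg(np.arctan2(d[1],d[0]))-1.95),np.linalg.norm(d))
E
```

```text
80.70635242724768 1.4085915771303894 0.14947802069154195
81.12661891914894 1.4159266111498725 0.09032349139960938
```

>>> carry_out([
  [[0,0.004,-0.004,0],[0,0.006,-0.008,-0.02],[0,0.006,-0.01,-0.03],[0,0.006,-0.01,-0.03]],
])

```text
clock: 40.33
tcp_pos: [0.4931, -0.2517, 0.2438]
ee_rot: [-0.011, 1.0, -0.004, 0.003]
contact_force: [-3.6, -3.2, 10.9]
gripper_width: 0.0155
```

>>> carry_out([
  [[0,0,0,0],[0,0,0,0],[0,0,0,0],[0,0,0,0],[0,0,0,0]],
], claw=0)

```text
clock: 40.75
tcp_pos: [0.4932, -0.251, 0.2434]
ee_rot: [-0.011, 1.0, -0.003, 0.003]
contact_force: [-0.6, -0.1, 0.7]
gripper_width: 0.0438
```

>>> carry_out([
  [[0,0,0.05,0],[0,0,0.12,0],[0,0,0.25,0],[0,0,0.4,0],[-0.1,-0.2,0.5,0],[-0.2,-0.5,0.5,0],[-0.3,-0.8,0.5,0],[-0.3,-0.9,0.5,0]],
])

```text
clock: 41.42
tcp_pos: [0.4363, -0.4038, 0.3888]
ee_rot: [-0.011, 1.0, -0.004, 0.003]
contact_force: [1.6, 0.1, -0.6]
gripper_width: 0.0466
```

```bash
python3 st.py; python3 - <<'E'
from h import *
crop("side","s44",240,110,360,200,6.5);crop("top","t44",310,130,410,230,5.9)
cv2.imwrite("pics/t44f.png",get_image("top"))
E
python3 st.py
```

```text
t 41.42 tcp [ 0.4363 -0.4038  0.3888] jaw 91.3 F [ 1.6  0.1 -0.6] w 0.0466 q [ 1.2   0.53 -0.9   1.28  0.41  1.51  1.95]
t 41.57 tcp [ 0.4348 -0.4068  0.3861] jaw 90.7 F [ 0.5  0.7 -0.1] w 0.0466 q [ 1.21  0.54 -0.9   1.28  0.41  1.51  1.94]
```

View pics/s44.png

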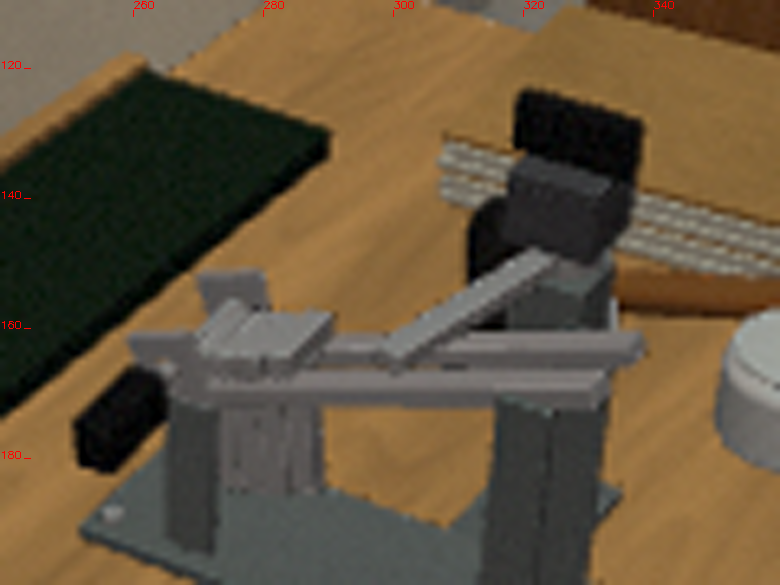

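View pics/t44f.png

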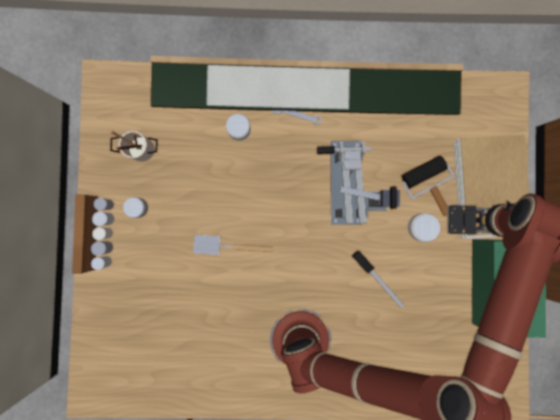

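```bash
python3 - <<'E'
from h import *
for z in(.269,.275): print(z,proj("side",[.4933,-.25,z]))
t=get_image("top"); f=lambda x,y:(310+(x+.5)/5.9-.5,130+(y+.5)/5.9-.5)
crop("top","t45",325,135,405,225,6,t); crop("side","s45",305,110,345,160,11)
E
python3 st.py
```

```text
0.269 [328.89696209 126.5891011 ]
0.275 [329.0762713  124.98619086]
t 41.67 tcp [ 0.4374 -0.4014  0.3873] jaw 91.3 F [0.5 1.5 0.1] w 0.0465 q [ 1.2   0.53 -0.9   1.28  0.41  1.51  1.94]
```

View pics/t45.png

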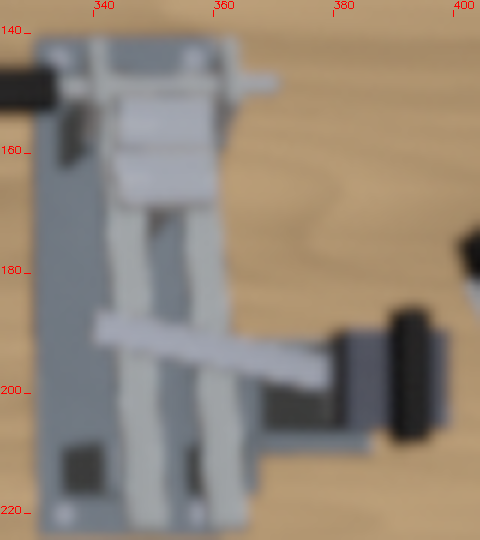

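View pics/s45.png

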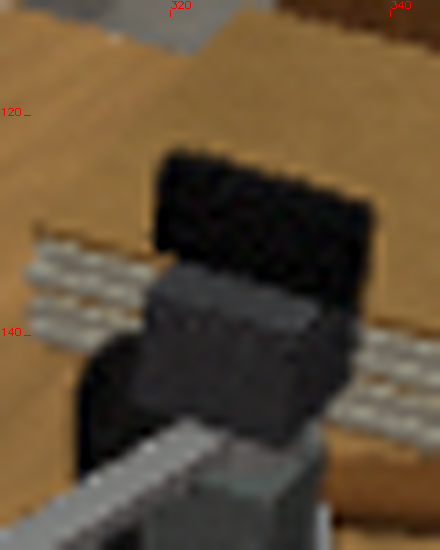

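```bash
python3 - <<'E'
from h import *
f=lambda x,y:(325+(x+.5)/6-.5,135+(y+.5)/6-.5)
a=onz("top",f(97,328),.19); b=onz("top",f(325,373),.19); h=np.array([.4933,-.25,.19])
for d in(a-h,a-b): print(np.arctan2(d[1],d[0])-.034,np.linalg.norm(d))
k=f(411,375); print("paddle top",onz("top",k,.269))
E
```

```text
1.3721744232450879 0.14879914186155435
1.3660198239402135 0.12139285018023527
paddle top [ 0.49268131 -0.2461467   0.269     ]
```

```bash
python3 -c "
from station import sign_off
print(sign_off())"
```

```text
the job is handed in; nothing more can be done
None
```

I finished the job and handed it in after about 42 s. The hand-in gives no verdict, so the results below come from my last pictures.

- **Gate pin:** I used the pin that measured a 58 mm handle and a 118 mm rod, not the larger one lying nearby. It goes through both ear plates, with about 25–30 mm sticking out beyond the far one.
- **T-bolts:** All four bolts on the bench now hang in the slot, heads across the rails, packed against the pin. None are left on the bench.
- **Key and keeper:** The key is fully down on the shaft. It bottomed with about 10 N of contact, and its top sits at the expected height of about 0.269 m.
    - **Keeper arm:** It lies across the slot at about 1.37 rad, and the rule asks for more than 1.25. It read 1.41 just before I let go and dropped back slightly when I eased the key.
- **Ink tins:** In the last picture they are where they started, and the gripper is clear of everything.

**Disagreements:** From the top view, the key's centre reads 3–4 mm off the shaft axis. I put that down to seeing the side of the grip, because the bore leaves only about 1.5 mm of play. Early readings of the chute and the hub from the two cameras differed by 3–6 mm. I used the values that agreed with the ear plates and rail ends.

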